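# Make up a colour kit and a measuring kit

## Robot

A 6-joint arm with a two-finger parallel gripper is mounted at the origin on the work surface; the furniture and walls round the work are solid. World frame = base frame: x ahead of the robot, y to its left, z up, the work surface at z = 0. Lengths are in m, angles in rad, forces in N, time in s.
With the tool pointing down it reaches from about 0.375 to 0.9 m from the base axis. Payload 3.1 kg.
Tool frame: the origin (TCP) lies midway between the tips of the shut fingers; the grasp point (between the pads) lies 19 mm behind it; z points along the fingers, y is the line along which they close (so a half turn about z gives the same grasp; the last joint's range is limited). The gripper opens to 87 mm and grips with 3 to 60 N. Pads are 19 mm wide; open, the fingers measure 117 mm over their backs; the gripper's body (75 mm by 190 mm) begins 51 mm behind the grasp point.
Start: joints at [-1.383, 0.527, 1.433, -0, 1.181, -0.178], TCP at [0.224, -0.584, 0.223] pointing down, gripper open.
Joint ranges: [-3.08, 3.08], [-0.75, 2.2], [0.22, 2.44], [-1.43, 4.57], [0, 2.65], [-2.85, 2.85]. Speed limits (rad/s): [2.79, 2.79, 3.14, 3.14, 3.14, 3.14].

## Interface

Orientations are given as a rotation vector (axis times angle).
In Python, from plant import robot gives the robot as it stands.
- The arm moves only by the shell command python3 -m jog 'ROWS' [OPENING] [FORCE]. ROWS is a JSON object of lists of equal length, an entry for each row: "translation": the shift along the tool's x, y, z in mm, a list of three; "turn": the turn, a rotation vector about the tool's x, y, z in rad, a list of three. In form: {"translation": [[tx, ty, tz], ...], "turn": [[rx, ry, rz], ...]}. A call has exactly 8 rows; each row is the pose to reach, as a shift and turn from the pose commanded when the call began, along the tool's axes at that moment; what a row does not reach only later rows make up. A row lasts 1/12 s, in which the tool goes at most 41.7 mm and 7.16 degrees, less where a joint would pass 70% of its speed; a pose out of reach is approached as far as the arm can. A call with a gripper value outside its range is refused whole. OPENING is the opening, from 0 (shut) to 1 (fully open), set as the call begins (- or left out, the last holds). The fingers move at their own pace and stop on an object; FORCE is the grip in N (left out, the last holds). Time passes only in rows, so rows that repeat a pose let the fingers close, or fill a call up. It gives the time, the measured TCP pose, the force, the opening and the grip force at its end, in the units of the state.
- robot.get_state(): the state, without advancing time (a new reading comes with each control period).
- robot.camera(name): name is "side" or "top" or "wrist"; returns a dict with "image" (480x640x3 uint8, blue, green, red), "vfov" (degrees; the focal length in pixels is half the picture's height over the tangent of half this angle, whatever the lens; pixels are square), "cx", "cy" (the principal point, pixels), "origin" and "orientation" of the camera in the world; the wrist camera has in their place "mount" (4x4, takes a point from camera to tool coordinates, whose origin is the TCP and whose axes are the flange's). Camera axes: x right, y down, z forward; pixel columns grow to the right and rows downward; lengths in m; the calibration is good to about 2 mm. A picture is of the moment at which its call begins: read the wrist's pose just before it. There is no depth.
- robot.sign_off(): hands the job in; it is judged then, once.
Trained networks look in a picture, given as the dict that the camera call returned (one of the last four; its "shot" number tells which), for a name from the list of things; names that differ only in an ending like _2 or _b are one class to them, and where a whole thing is asked for, a point or a joint stands for the part that bears it (a point fixed in the world has none). Each returns a list of dicts, best first, with "conf" (0 to 1); they miss things now and then, are a little off and sometimes report something else, mostly with a low value. They report only what shows in the picture. A call takes as long as a camera call. They do not tell look-alikes from the thing itself.
- robot.spot_in(label, picture): "centre" ([x, y, z] in m, in the coordinates of the camera as it stood for that picture, good to about 4 mm: the middle of the surface that is visible of it).
The state is a dict: "time_s": time; "qpos": joint angles; "qvel": joint speeds; "effort": joint torques, N m; "ee_pos": TCP position; "tcp_rot": TCP orientation; "wrist_force": force on the tool from outside, world axes, zero at the start; "ft_torque": the same for the moment, N m; "gripper_width": finger opening in m; "gripper_force": force on a finger pad.
Only numpy, scipy, OpenCV 4.12 (cv2) and the standard library are available. Lean on these libraries where they do the work, as an engineer would, in place of code of your own. Each camera call takes 0.05 s, during which the arm holds its last target. There are 200 camera calls.

## Task

Make up two customer kits: in the long tray, lay the pocket colour fan flat and lengthwise in the larger compartment and stand the tester pot in the smaller, and in the short tray stand the tape measure in the compartment nearer the robot and lay the sticky notes in the farther one, each thing in the middle. The pot is in the white stock bay behind a paint tin: first set the tin aside upright on the worktop, take the pot out, then stand the tin back on its round mark. Leave the blue masking tape roll where it is.

Things in the scene. Friction and masses are not known exactly. Their poses are not given: they have to be found in the camera images.
- tray_long: Longer grey tray, fixed, left or right of the bay: 216 x 116 mm, walls 12 mm high, 4 mm thick, floor 3 mm thick. Origin: centre of underside; x along its length, away from the robot; z up. Two compartments in a row along x, each 108 mm across y: the larger, nearer one 124 mm long, middle at x -42 mm, y 0; the smaller, farther one 80 mm long, middle at x +64 mm, y 0.
- tray_short: Shorter grey tray, fixed, on the other side from the long one: 152 x 116 mm, walls 12 mm high, 4 mm thick, floor 3 mm thick. Origin: centre of underside; x along its length, away from the robot; z up. Two equal compartments, each 70 mm along x and 108 mm across y: middle of the nearer one at x -37 mm, y 0, of the farther one at x +37 mm, y 0.
- bay: White stock bay, fixed, base 170 x 88 mm, 3 mm thick. Origin: centre of underside; x from its mouth to its back, away from the robot; z up. Rear half (x 0 to +85 mm): lane 64 mm wide, walls 60 mm high, back wall's inner face at x +81 mm; the pot stands at about x +24 mm, y 0, 32 mm free behind it, 7 mm at each side, 8 mm to the tin: no room for fingers until the tin is gone.
- bay_mark (a point): Centre of the flat round grey mark (66 mm across) where the tin stands, on the bay's floor (3 mm above the worktop), at x -38 mm, y 0 of the bay, on its front apron (x -85 mm to 0, 80 mm clear width, lip 10 mm high round it). Axes as the bay's. The worktop before the bay's mouth is kept clear for the tin: a strip 80 mm wide reaching 110 mm out, for instance bay x -158 mm, y 0.
- tin: Small round paint tin with a lever lid, 60 mm diameter, 55 mm high, 0.14 to 0.28 kg, standing in the bay in front of the pot. Origin: centre of its underside; z up.
- pot: Round tester pot with a screw lid a little wider than its body (body 46 mm, lid 49 mm across; the lid takes the top 14 mm), 60 mm high, about 0.09 kg, standing in the rear lane of the bay. Origin: centre of its underside; z up.
- pocket_fan: Pocket colour fan (closed, rigid), a flat block 96 x 54 mm and 16 mm thick, about 0.055 kg, lying on the worktop. Origin: centre of its underside; x along its 96 mm length, y across its 54 mm width, z up.
- notes: Block of sticky notes, nearly square, 50 mm along x, 52 mm along y, 18 mm high, about 0.03 kg, lying on the worktop. Origin: centre of its underside; z up.
- tape: Pocket tape measure standing on edge: 34 mm thick, case 66 mm long (78 mm with hook), 62 mm high, about 0.19 kg. Origin on its underside; the middle of the case is at x +5 mm, y +1 mm; z up. Its long direction lies level at +25 degrees (0.436 rad, anticlockwise from above) from its own x axis; the 34 mm thickness, to be gripped, is square to that.
- masking_roll: Blue roll of masking tape lying flat on the worktop among the things, 90 mm diameter, 19 mm high. Origin: centre of its underside. Not needed: to be left where it is.
Mind the look-alikes: they are no part of the job. Leave any green or turquoise look-alike of the pot alone.

How it is judged:
By the outcome, as a careful person would: the job done as asked, in the order asked, and still so for the second after the job is handed in, with the robot touching nothing.
It also fails if it takes over 128 s, if anything falls off the work surface, if the arm or the gripper's body presses on something with over 40 N, if the wrist force passes 120 N, or if a joint passes its speed limit or range.

## Working session

There is one attempt and no reset: what is moved stays moved. The work goes in short steps, Python scripts to look and compute and a shell command to move; the robot and the scene stay as the last step left them, time stands still between calls to the robot, and variables do not carry over. Pictures are saved under pics/ and viewed, at most 14 in all, crops included, and the job is handed in when it is done.

```bash
ls; mkdir -p pics; python3 - <<'E'
from plant import robot
import cv2, numpy as np
for n in ("top","side"):
    p=robot.camera(n); cv2.imwrite(f"pics/{n}0.png",p["image"])
    print(n,p["vfov"],p["cx"],p["cy"],p["origin"],np.array(p["orientation"]).tolist(),p["shot"])
    R=np.array(p["orientation"],float)
    from scipy.spatial.transform import Rotation as Ro
    R=R if R.shape==(3,3) else Ro.from_rotvec(R).as_matrix()
    f=240/np.tan(np.radians(p["vfov"])/2)
    for l in "tray_long tray_short bay tin pot pocket_fan notes tape masking_roll".split():
        for d in robot.spot_in(l,p)[:3]:
            c=np.array(d["centre"]); w=R@c+p["origin"]
            print(l,round(d["conf"],2),w.round(3),"px",(c[:2]/c[2]*f+[p["cx"],p["cy"]]).round())
print(robot.get_state())
E
```

```text
pics
top 49.485742647475945 313.7258711239699 241.61317215717864 [ 0.41464776 -0.01998322  1.12253223] [-2.1662668443841064, 2.1208040093312888, -0.11123439520646858] 1
tray_long 0.83 [ 0.498 -0.369  0.007] px [491. 273.]
tray_long 0.67 [ 0.578 -0.029  0.053] px [332. 230.]
tray_short 0.73 [0.524 0.353 0.005] px [155. 254.]
bay 0.56 [ 0.633 -0.02   0.   ] px [328. 208.]
bay 0.17 [ 0.499 -0.37   0.008] px [491. 273.]
tin 0.72 [ 0.576 -0.023  0.054] px [329. 231.]
tin 0.41 [0.525 0.355 0.003] px [155. 254.]
pot 0.81 [0.626 0.082 0.058] px [279. 205.]
pot 0.61 [ 0.636 -0.019  0.062] px [327. 201.]
pot 0.6 [0.472 0.076 0.061] px [279. 280.]
pocket_fan 0.79 [0.436 0.173 0.013] px [235. 297.]
notes 0.97 [ 0.644 -0.167  0.017] px [396. 203.]
tape 0.63 [ 0.439 -0.171  0.057] px [400. 298.]
masking_roll 0.96 [0.631 0.189 0.019] px [231. 206.]
side 54.337957091693916 315.7921819530625 237.22302885644027 [0.49704727 0.83845812 0.50601381] [-0.1360549293591758, 2.6602211559316737, -1.6156842588512883] 2
tray_long 0.8 [ 0.506 -0.369  0.001] px [347. 199.]
tray_short 0.85 [0.527 0.364 0.005] px [3
[... 372 characters left out ...]
 px [264. 317.]
{'time_s': 1.0, 'qpos': array([-1.38348588e+00,  5.27478368e-01,  1.43268777e+00, -2.41166960e-06,
        1.18141566e+00, -1.78488094e-01]), 'qvel': array([-0.00146549,  0.00068395, -0.00079632,  0.00016689, -0.00049347,
        0.0010819 ]), 'effort': array([ 3.17592494e-04, -4.40017319e+01, -1.76989442e+01,  6.33234205e-02,
        5.02436911e-02, -3.06281243e-05]), 'ee_pos': array([ 0.22358954, -0.58361641,  0.2225656 ]), 'tcp_rot': array([ 3.08918153e+00,  5.71396225e-01, -3.42943077e-06]), 'wrist_force': array([ 0.16206413,  0.40782775, -0.28545537]), 'ft_torque': array([ 0.00893273, -0.02626679, -0.01785449]), 'gripper_force': 0.0, 'gripper_width': 0.08690457571363965}
```

View pics/top0.png

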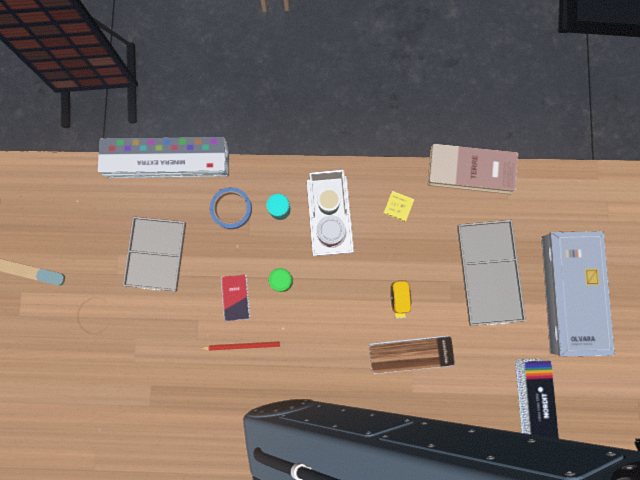

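View pics/side0.png

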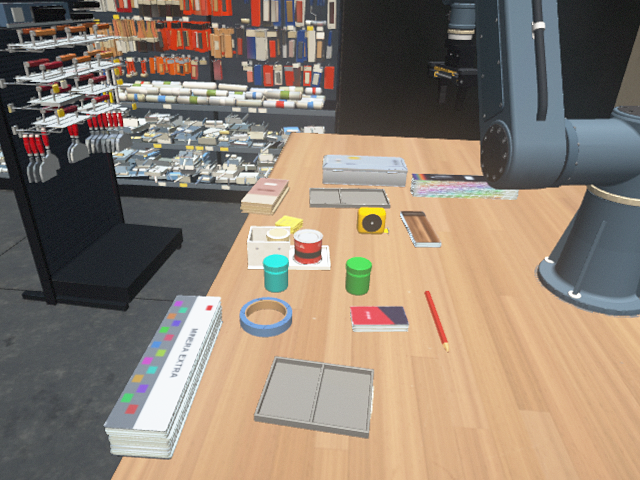

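The pictures show three pot-like things in the top view: turquoise (279,205), green (279,280) and cream in the bay behind the tin (327,201). I choose the cream one. Three fans could pass for the pocket fan: the wood one (412,354), the black LEXION (537,395) and the small red/navy one (235,297). I choose the red one. The notes are at (398,205) and the tape at (401,298); the long tray is on the right and the short one on the left.

```bash
cat > h.py <<'E'
from plant import robot
import cv2, numpy as np
from scipy.spatial.transform import Rotation as Ro
def cam(n):
    s=robot.get_state(); p=robot.camera(n)
    f=240/np.tan(np.radians(p["vfov"])/2); K=np.array([[f,0,p["cx"]],[0,f,p["cy"]],[0,0,1]])
    if n=="wrist":
        M=np.array(p["mount"]); T=Ro.from_rotvec(s["tcp_rot"]).as_matrix()
        R=T@M[:3,:3]; o=np.array(s["ee_pos"])+T@M[:3,3]
    else:
        R=Ro.from_rotvec(p["orientation"]).as_matrix(); o=np.array(p["origin"])
    return p,K,R,o
def rectify(c,z,x0,x1,y0,y1,mm):
    """top-down view of plane z; image up=+x, left=+y"""
    p,K,R,o=c; W=int((y1-y0)*1000/mm); H=int((x1-x0)*1000/mm); m=mm/1000
    A=np.array([[0,-m,x1],[-m,0,y1],[0,0,z]])   # (u,v,1)->world
    A[2]=[0,0,z]
    Hm=K@R.T@(A-np.outer(o,[0,0,1]))
    return cv2.warpPerspective(p["image"],Hm,(W,H),flags=cv2.INTER_LINEAR|cv2.WARP_INVERSE_MAP)
def rects(img,mask,x1,y1,mm,amin):
    out=[]
    for c in cv2.findContours(mask.astype(np.uint8),cv2.RETR_EXTERNAL,cv2.CHAIN_APPROX_NONE)[0]:
        if cv2.contourArea(c)*mm*mm<amin: continue
        b=cv2.boxPoints(cv2.minAreaRect(c))
        w=np.c_[x1-b[:,1]*mm/1000,y1-b[:,0]*mm/1000]
        e=[w[1]-w[0],w[2]-w[1]]; L=[np.linalg.norm(a)*1000 for a in e]; k=int(L[1]>L[0])
        out.append((w.mean(0).round(4).tolist(),"size",np.round([L[k],L[1-k]]).tolist(),"yaw_long",round(float(np.degrees(np.arctan2(e[k][1],e[k][0])))%180,1)))
    return out
def spots(c,labels):
    p,K,R,o=c
    for l in labels.split():
        for d in robot.spot_in(l,p)[:3]:
            q=np.array(d["centre"]); print(l,round(d["conf"],2),(R@q+o).round(4),"px",(K@q/q[2])[:2].round())
E
python3 - <<'E'
from h import *
c=cam("top"); 
def go(name,z,box,fn,amin=600):
    mm=0.5; im=rectify(c,z,*box,mm); h=cv2.cvtColor(im,cv2.COLOR_BGR2HSV).astype(int)
    m=fn(h[...,0],h[...,1],h[...,2]).astype(np.uint8); m=cv2.morphologyEx(m,cv2.MORPH_CLOSE,np.ones((9,9)));m=cv2.morphologyEx(m,cv2.MORPH_OPEN,np.ones((5,5)))
    print(name,rects(im,m,box[1],box[3],mm,amin)); return im
g=lambda h,s,v:(s<60)
go("long",0.012,(.35,.65,-.45,-.28),g,3000)
go("short",0.012,(.40,.65,.27,.45),g,3000)
go("bay_apron",0.01,(.5,.75,-.10,.06),g,3000)
go("notes",0.018,(.58,.70,-.23,-.11),lambda h,s,v:(h>22)&(h<36)&(s>120))
go("fan",0.016,(.36,.51,.11,.23),lambda h,s,v:((h<6)|(h>165)|((h>100)&(h<165)))&(s>60))
go("tape",0.06,(.36,.52,-.23,-.11),lambda h,s,v:(h>18)&(h<36)&(s>150))
im=rectify(c,0.01,.36,.72,-.26,.24,.65); cv2.imwrite("pics/rect.png",im); print(im.shape)
spots(c,"tape tin pot")
E
```

```text
long [([0.49970000982284546, -0.3677000105381012], 'size', [219.0, 118.0], 'yaw_long', 6.2)]
short [([0.5246999859809875, 0.35350000858306885], 'size', [155.0, 119.0], 'yaw_long', 175.4)]
bay_apron [([0.6233999729156494, -0.02319999970495701], 'size', [186.0, 91.0], 'yaw_long', 6.2)]
notes [([0.6376000046730042, -0.1712999939918518], 'size', [54.0, 51.0], 'yaw_long', 160.4)]
fan [([0.44670000672340393, 0.17560000717639923], 'size', [72.0, 53.0], 'yaw_long', 7.5)]
tape [([0.439300000667572, -0.17170000076293945], 'size', [72.0, 36.0], 'yaw_long', 3.7)]
(553, 769, 3)
tape 0.94 [ 0.4398 -0.1699  0.0553] px [400. 298.]
tape 0.27 [ 0.6356 -0.0206  0.0587] px [328. 202.]
tin 0.78 [ 0.5755 -0.0249  0.0526] px [330. 231.]
pot 0.82 [0.6253 0.0808 0.0539] px [280. 206.]
pot 0.82 [0.4712 0.0811 0.06  ] px [277. 280.]
pot 0.81 [ 0.639  -0.0175  0.0608] px [327. 200.]
```

View pics/rect.png

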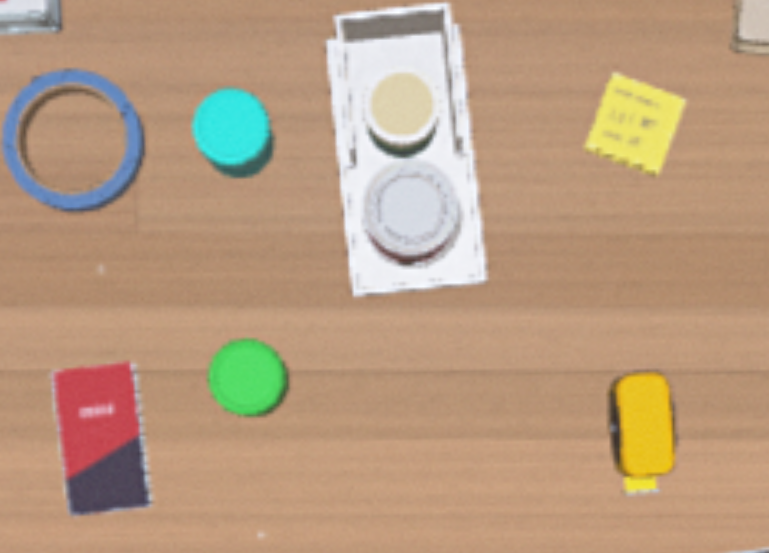

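```bash
cat >> h.py <<'E'
def plan(*goals):
    """goals (x,y,z,toolY_deg): chained tool-frame shifts (mm) and turns from the present pose"""
    s=robot.get_state(); P=np.array(s["ee_pos"]); R=Ro.from_rotvec(s["tcp_rot"])
    t=R.as_matrix()[:,1]; print("t",round(s["time_s"],1),"at",P.round(4),"toolY",round(np.degrees(np.arctan2(t[1],t[0])),1))
    for g in goals:
        G=np.array(g[:3]); a=np.radians(g[3]); y=np.array([np.cos(a),np.sin(a),0]); z=np.array([0,0,-1.])
        Q=Ro.from_matrix(np.c_[np.cross(y,z),y,z]); d=R.inv().apply(G-P)*1000; r=(R.inv()*Q).as_rotvec()
        print("->",g,"shift",d.round(1),"turn",r.round(3),"rows",round(max(np.linalg.norm(d)/41.7,np.degrees(np.linalg.norm(r))/7.16),1)); P,R=G,Q
E
python3 -c "
from h import *
plan((.36,-.36,.22,-86),(.43,-.171,.22,-86))"
```

```text
t 1.2 at [ 0.2236 -0.5836  0.2225] toolY -69.0
-> (0.36, -0.36, 0.22, -86) shift [ 207.4 -160.     2.6] turn [-0.    -0.     0.296] rows 6.3
-> (0.43, -0.171, 0.22, -86) shift [  83.  -183.7    0. ] turn [0. 0. 0.] rows 4.8
```

```bash
python3 -m jog '{"translation":[[26,-20,0],[52,-40,0],[78,-60,0],[104,-80,0],[130,-100,0],[156,-120,0],[182,-140,0],[207,-160,0]],"turn":[[0,0,0.037],[0,0,0.074],[0,0,0.111],[0,0,0.148],[0,0,0.185],[0,0,0.222],[0,0,0.259],[0,0,0.296]]}' 1 20; python3 -m jog '{"translation":[[12,-26,0],[24,-52,0],[36,-78,0],[48,-104,0],[60,-130,0],[72,-157,0],[83,-184,0],[83,-184,0]],"turn":[[0,0,0],[0,0,0],[0,0,0],[0,0,0],[0,0,0],[0,0,0],[0,0,0],[0,0,0]]}'
python3 - <<'E'
from h import *
c=cam("wrist"); cv2.imwrite("pics/w1.png",c[0]["image"]); print(c[3])
spots(c,"tape notes tin")
for z,fn in ((.060,150),):
    b=(.36,.52,-.24,-.10); im=rectify(c,z,*b,.5); cv2.imwrite("pics/w1r.png",im)
    h=cv2.cvtColor(im,cv2.COLOR_BGR2HSV).astype(int); m=((h[...,0]>18)&(h[...,0]<36)&(h[...,1]>150)&(h[...,2]>90)).astype(np.uint8)
    m=cv2.morphologyEx(m,cv2.MORPH_OPEN,np.ones((5,5))); print(rects(im,m,b[1],b[3],.5,300))
plan()
E
```

```text
time_s: 1.87
ee_pos: [0.3604, -0.3588, 0.2228]
tcp_rot: [3.139, 0.106, 0.001]
wrist_force: [0.1, 0.9, 0.4]
gripper_width: 0.0874
gripper_force: 0.0
time_s: 2.53
ee_pos: [0.4297, -0.1662, 0.2226]
tcp_rot: [-3.137, -0.116, 0.001]
wrist_force: [0.7, -0.1, -1.0]
gripper_width: 0.0868
gripper_force: 0.0
[ 0.51048006 -0.16140606  0.38517047]
tape 0.73 [ 0.4459 -0.177   0.0652] px [332. 204.]
notes 0.79 [ 0.6201 -0.1734  0.0173] px [342.   5.]
tin 0.91 [ 0.5744 -0.0334  0.0501] px [175.  39.]
[([0.4462999999523163, -0.17329999804496765], 'size', [68.0, 33.0], 'yaw_long', 4.4)]
t 2.7 at [ 0.4298 -0.1717  0.2227] toolY -86.0
```

View pics/w1.png

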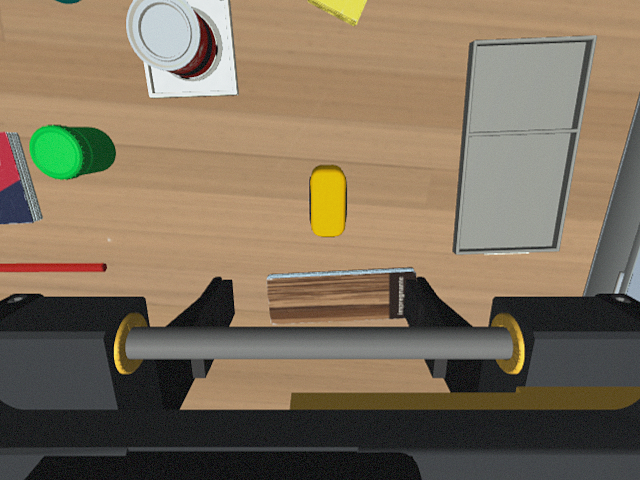

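The wrist view shows the tape at (328,201), the long tray at right and the tin at upper left. I'll measure again now that the arm has settled.

```bash
python3 - <<'E'
from h import *
for n in ("wrist","top"):
    c=cam(n); spots(c,"tape tray_long")
    for z in (.062,.055):
        b=(.36,.52,-.24,-.10); im=rectify(c,z,*b,.5)
        h=cv2.cvtColor(im,cv2.COLOR_BGR2HSV).astype(int); m=((h[...,0]>18)&(h[...,0]<36)&(h[...,1]>150)&(h[...,2]>90)).astype(np.uint8)
        m=cv2.morphologyEx(m,cv2.MORPH_OPEN,np.ones((25,25))); print(n,z,rects(im,m,b[1],b[3],.5,300))
    b=(.35,.65,-.45,-.28); im=rectify(c,.012,*b,.5); h=cv2.cvtColor(im,cv2.COLOR_BGR2HSV).astype(int); m=(h[...,1]<60).astype(np.uint8)
    m=cv2.morphologyEx(m,cv2.MORPH_CLOSE,np.ones((9,9))); print(n,"tray",rects(im,m,b[1],b[3],.5,3000))
plan((.442,-.173,.12,-86),(.442,-.173,.022,-86))
E
```

```text
tape 0.77 [ 0.4505 -0.1746  0.0635] px [323. 198.]
tray_long 0.96 [ 0.5191 -0.3706 -0.0006] px [512. 135.]
wrist 0.062 [([0.44679999351501465, -0.17350000143051147], 'size', [68.0, 33.0], 'yaw_long', 4.4)]
wrist 0.055 [([0.445499986410141, -0.1737000048160553], 'size', [69.0, 34.0], 'yaw_long', 4.7)]
wrist tray [([0.5001999735832214, -0.36739999055862427], 'size', [217.0, 120.0], 'yaw_long', 6.2)]
tray_long 0.89 [ 0.5501 -0.3748  0.0043] px [493. 249.]
top 0.062 []
top 0.055 []
top tray [([0.4821999967098236, -0.359499990940094], 'size', [263.0, 159.0], 'yaw_long', 0.0)]
t 3.0 at [ 0.4294 -0.1716  0.2225] toolY -86.1
-> (0.442, -0.173, 0.12, -86) shift [ 12.5   2.2 102.5] turn [ 0.     0.    -0.001] rows 2.5
-> (0.442, -0.173, 0.022, -86) shift [ 0.  0. 98.] turn [0. 0. 0.] rows 2.4
```

```bash
python3 -m jog '{"translation":[[4,1,25],[8,2,55],[15,3,85],[15,3,115],[15,3,145],[15,3,170],[15,3,190],[15,3,200]],"turn":[[0,0,0],[0,0,-0.009],[0,0,-0.009],[0,0,-0.009],[0,0,-0.009],[0,0,-0.009],[0,0,-0.009],[0,0,-0.009]]}' 1 25; python3 -m jog '{"translation":[[0,0,0],[0,0,0],[0,0,0],[0,0,0],[0,0,0],[0,0,0],[0,0,0],[0,0,0]],"turn":[[0,0,0],[0,0,0],[0,0,0],[0,0,0],[0,0,0],[0,0,0],[0,0,0],[0,0,0]]}' 0 25
python3 -c "
from h import *
plan((.445,-.174,.15,-86),(.466,.09,.17,-45),(.4878,.3565,.15,-4.6),(.4878,.3565,.027,-4.6))"
```

```text
time_s: 3.7
ee_pos: [0.4437, -0.1726, 0.0202]
tcp_rot: [-3.137, -0.122, 0.005]
wrist_force: [0.7, 0.0, -0.3]
gripper_width: 0.087
gripper_force: 0.0
time_s: 4.37
ee_pos: [0.445, -0.1729, 0.023]
tcp_rot: [3.139, 0.124, 0.001]
wrist_force: [0.2, -0.5, 0.7]
gripper_width: 0.0417
gripper_force: 0.0
t 4.4 at [ 0.445  -0.1729  0.023 ] toolY -85.5
-> (0.445, -0.174, 0.15, -86) shift [  -0.     1.2 -127. ] turn [ 0.001 -0.001  0.009] rows 3.0
-> (0.466, 0.09, 0.17, -45) shift [  39.4 -261.9  -20. ] turn [ 0.     0.    -0.716] rows 6.4
-> (0.4878, 0.3565, 0.15, -4.6) shift [ 203.9 -173.    20. ] turn [ 0.     0.    -0.705] rows 6.4
-> (0.4878, 0.3565, 0.027, -4.6) shift [  0.   0. 123.] turn [0. 0. 0.] rows 2.9
```

```bash
python3 -m jog '{"translation":[[0,0,0],[0,0,0],[0,0,0],[0,0,0],[0,0,-8],[0,0,-25],[0,0,-50],[0,0,-80]],"turn":[[0,0,0],[0,0,0],[0,0,0],[0,0,0],[0,0,0],[0,0,0],[0,0,0],[0,0,0]]}' 0 30; python3 -m jog '{"translation":[[0,0,-30],[3,-20,-50],[8,-55,-65],[15,-100,-65],[22,-145,-65],[28,-190,-65],[34,-230,-65],[39,-262,-65]],"turn":[[0,0,0],[0,0,-0.05],[0,0,-0.15],[0,0,-0.27],[0,0,-0.39],[0,0,-0.51],[0,0,-0.62],[0,0,-0.71]]}'
python3 -c "
from h import *
plan((.4878,.3565,.15,-4.6),(.4878,.3565,.026,-4.6))"
```

```text
time_s: 5.03
ee_pos: [0.4433, -0.1717, 0.1023]
tcp_rot: [-3.136, -0.123, 0.006]
wrist_force: [0.7, -0.6, -1.3]
gripper_width: 0.0338
gripper_force: 30.0
time_s: 5.7
ee_pos: [0.4618, 0.0925, 0.1677]
tcp_rot: [-2.897, -1.214, 0.002]
wrist_force: [0.4, 0.3, -1.5]
gripper_width: 0.0338
gripper_force: 30.0
t 5.7 at [0.4618 0.0925 0.1677] toolY -44.5
-> (0.4878, 0.3565, 0.15, -4.6) shift [ 206.4 -166.6   17.7] turn [-0.001  0.    -0.697] rows 6.4
-> (0.4878, 0.3565, 0.026, -4.6) shift [  0.   0. 124.] turn [0. 0. 0.] rows 3.0
```

```bash
python3 -m jog '{"translation":[[20,-16,0],[50,-40,2],[84,-68,5],[118,-95,8],[150,-121,11],[178,-144,14],[197,-159,16],[206,-167,18]],"turn":[[0,0,-0.06],[0,0,-0.17],[0,0,-0.29],[0,0,-0.41],[0,0,-0.52],[0,0,-0.61],[0,0,-0.67],[0,0,-0.698]]}'; python3 -m jog '{"translation":[[0,0,0],[0,0,0],[0,0,0],[0,0,0],[0,0,0],[0,0,0],[0,0,0],[0,0,0]],"turn":[[0,0,0],[0,0,0],[0,0,0],[0,0,0],[0,0,0],[0,0,0],[0,0,0],[0,0,0]]}'
python3 - <<'E'
from h import *
for n in ("wrist","top"):
    c=cam(n); b=(.42,.66,.27,.43); im=rectify(c,.012,*b,.5); cv2.imwrite(f"pics/s_{n}.png",im); spots(c,"tray_short tape")
a=[cv2.imread(f"pics/s_{n}.png") for n in ("wrist","top")]; cv2.imwrite("pics/s.png",np.hstack(a))
plan((.4878,.3565,.026,-4.6))
E
```

```text
time_s: 6.37
ee_pos: [0.4891, 0.3579, 0.1492]
tcp_rot: [-2.306, -2.132, -0.001]
wrist_force: [0.0, -0.6, -1.9]
gripper_width: 0.034
gripper_force: 30.0
time_s: 7.03
ee_pos: [0.4898, 0.3539, 0.1497]
tcp_rot: [2.314, 2.125, 0.0]
wrist_force: [0.2, 0.3, -1.7]
gripper_width: 0.034
gripper_force: 30.0
tray_short 0.88 [0.5341 0.3637 0.0066] px [368. 209.]
tape 0.88 [0.4885 0.3689 0.1918] px [313. 309.]
tray_short 0.89 [0.5339 0.3423 0.005 ] px [160. 250.]
tape 0.86 [0.4825 0.3287 0.1767] px [137. 267.]
t 7.3 at [0.4896 0.3544 0.1495] toolY -4.8
-> (0.4878, 0.3565, 0.026, -4.6) shift [  2.   -2.  123.5] turn [-0.     0.    -0.004] rows 3.0
```

View pics/s.png

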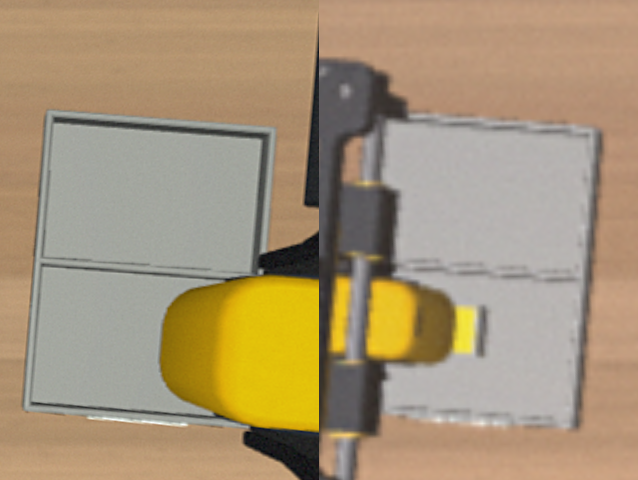

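Left half (wrist): tray corners (48,112), (275,128), (24,410), which agrees with the top view within 2 mm. The tape hangs over the near compartment with its hook toward −y. Lowering it now.

```bash
python3 -m jog '{"translation":[[3,-2,12],[3,-2,34],[3,-2,58],[3,-2,80],[3,-2,98],[3,-2,110],[3,-2,118],[3,-2,121]],"turn":[[0,0,-0.004],[0,0,-0.004],[0,0,-0.004],[0,0,-0.004],[0,0,-0.004],[0,0,-0.004],[0,0,-0.004],[0,0,-0.004]]}'; python3 -m jog '{"translation":[[0,0,0],[0,0,0],[0,0,1],[0,0,2],[0,0,2],[0,0,2],[0,0,2],[0,0,2]],"turn":[[0,0,0],[0,0,0],[0,0,0],[0,0,0],[0,0,0],[0,0,0],[0,0,0],[0,0,0]]}'

```

```text
time_s: 8.0
ee_pos: [0.4871, 0.3573, 0.0269]
tcp_rot: [-2.308, -2.131, 0.003]
wrist_force: [0.1, 0.1, -1.8]
gripper_width: 0.0341
gripper_force: 30.0
time_s: 8.67
ee_pos: [0.488, 0.3576, 0.0268]
tcp_rot: [2.309, 2.131, 0.001]
wrist_force: [-0.5, 0.2, -2.1]
gripper_width: 0.0342
gripper_force: 30.0
```

```bash
python3 -m jog '{"translation":[[0,0,0.5],[0,0,1],[0,0,1],[0,0,1],[0,0,1],[0,0,1],[0,0,1],[0,0,1]],"turn":[[0,0,0],[0,0,0],[0,0,0],[0,0,0],[0,0,0],[0,0,0],[0,0,0],[0,0,0]]}'; python3 -m jog '{"translation":[[0,0,0],[0,0,0],[0,0,0],[0,0,0],[0,0,0],[0,0,0],[0,0,-20],[0,0,-50]],"turn":[[0,0,0],[0,0,0],[0,0,0],[0,0,0],[0,0,0],[0,0,0],[0,0,0],[0,0,0]]}' 0.6; python3 -m jog '{"translation":[[0,0,-30],[0,0,-60],[0,0,-80],[0,0,-90],[0,0,-90],[0,0,-90],[0,0,-90],[0,0,-90]],"turn":[[0,0,0],[0,0,0],[0,0,0],[0,0,0],[0,0,0],[0,0,0],[0,0,0],[0,0,0]]}'
python3 -c "
from h import *
plan((.49,.25,.165,-45),(.42,.174,.165,-82.5),(.4353,.1737,.004,-82.5))"
```

```text
time_s: 9.33
ee_pos: [0.488, 0.3575, 0.0258]
tcp_rot: [2.308, 2.131, 0.0]
wrist_force: [-1.0, -0.5, 2.1]
gripper_width: 0.0339
gripper_force: 30.0
time_s: 10.0
ee_pos: [0.4856, 0.3562, 0.0731]
tcp_rot: [-2.307, -2.129, 0.011]
wrist_force: [0.1, -0.7, -0.2]
gripper_width: 0.0523
gripper_force: 0.0
time_s: 10.67
ee_pos: [0.4868, 0.3569, 0.1636]
tcp_rot: [-2.308, -2.13, 0.006]
wrist_force: [0.2, 0.5, -0.5]
gripper_width: 0.0522
gripper_force: 0.0
t 10.7 at [0.4868 0.3569 0.1636] toolY -4.6
-> (0.49, 0.25, 0.165, -45) shift [-106.3   11.8   -1.3] turn [-0.003  0.003  0.705] rows 5.6
-> (0.42, 0.174, 0.165, -82.5) shift [-103.2    4.2    0. ] turn [0.    0.    0.654] rows 5.2
-> (0.4353, 0.1737, 0.004, -82.5) shift [ 15.1   2.3 161. ] turn [0. 0. 0.] rows 3.9
```

```bash
python3 -m jog '{"translation":[[-15,2,0],[-30,4,0],[-45,6,0],[-60,8,0],[-75,9,0],[-90,11,0],[-106,12,0],[-106,12,0]],"turn":[[0,0,0.1],[0,0,0.2],[0,0,0.3],[0,0,0.4],[0,0,0.5],[0,0,0.6],[0,0,0.7],[0,0,0.7]]}' 0.8; python3 -m jog '{"translation":[[-17,1,0],[-34,2,0],[-51,3,0],[-68,4,0],[-85,4,0],[-103,4,0],[-103,4,0],[-103,4,0]],"turn":[[0,0,0.11],[0,0,0.22],[0,0,0.33],[0,0,0.44],[0,0,0.55],[0,0,0.65],[0,0,0.65],[0,0,0.65]]}'
python3 - <<'E'
from h import *
for i in (1,2): c=cam("wrist"); 
spots(c,"pocket_fan")
b=(.36,.52,.08,.26); im=rectify(c,.016,*b,.5); cv2.imwrite("pics/f.png",im)
h=cv2.cvtColor(im,cv2.COLOR_BGR2HSV).astype(int); H,S,V=h[...,0],h[...,1],h[...,2]
m=(((H<6)|(H>100))&(S>50)).astype(np.uint8); m=cv2.morphologyEx(m,cv2.MORPH_OPEN,np.ones((5,5))); m=cv2.morphologyEx(m,cv2.MORPH_CLOSE,np.ones((15,15))); print(rects(im,m,b[1],b[3],.5,300))
plan((.4353,.1737,.004,-82.5))
E
```

```text
time_s: 11.33
ee_pos: [0.4904, 0.2483, 0.164]
tcp_rot: [2.902, 1.203, -0.007]
wrist_force: [-0.7, -0.2, 0.4]
gripper_width: 0.0694
gripper_force: 0.0
time_s: 12.0
ee_pos: [0.4213, 0.175, 0.165]
tcp_rot: [-3.133, -0.225, 0.002]
wrist_force: [-0.6, -0.6, -0.2]
gripper_width: 0.0698
gripper_force: 0.0
pocket_fan 0.93 [0.4393 0.1699 0.0184] px [327. 206.]
[([0.43549999594688416, 0.17409999668598175], 'size', [95.0, 52.0], 'yaw_long', 7.0)]
t 12.2 at [0.423  0.1756 0.1655] toolY -81.8
-> (0.4353, 0.1737, 0.004, -82.5) shift [ 11.7   3.6 161.5] turn [-0.    -0.001  0.012] rows 3.9
```

View pics/f.png

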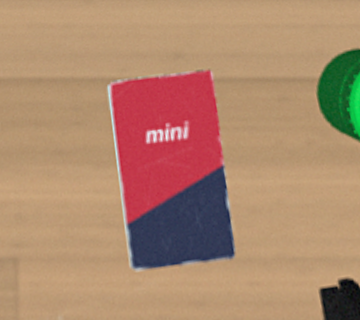

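Close crop: small red/navy "mini" fan, corners (108,84), (211,71), (234,258), (133,268), 96 × 54 mm, so it's the right one.

```bash
python3 -m jog '{"translation":[[3,1,25],[7,2,55],[12,3,85],[12,3,110],[12,3,130],[12,3,145],[12,3,155],[12,3,160]],"turn":[[0,0,0.02],[0,0,0.02],[0,0,0.02],[0,0,0.02],[0,0,0.02],[0,0,0.02],[0,0,0.02],[0,0,0.02]]}'; python3 -m jog '{"translation":[[0,0,0],[0,0,0],[0,0,0],[0,0,0],[0,0,0],[0,0,0],[0,0,0],[0,0,0]],"turn":[[0,0,0],[0,0,0],[0,0,0],[0,0,0],[0,0,0],[0,0,0],[0,0,0],[0,0,0]]}' 0.5 20
python3 -m jog '{"translation":[[0,0,-5],[0,0,-15],[0,0,-35],[0,0,-60],[0,0,-85],[0,0,-110],[0,0,-125],[0,0,-130]],"turn":[[0,0,0],[0,0,0],[0,0,0],[0,0,0],[0,0,0],[0,0,0],[0,0,0],[0,0,0]]}' 
python3 -c "
from h import *
plan((.447,-.09,.135,-83.4),(.4582,-.372,.135,-83.8),(.4582,-.372,.008,-83.8))"
```

```text
time_s: 12.82
ee_pos: [0.4343, 0.174, 0.004]
tcp_rot: [3.136, 0.192, -0.002]
wrist_force: [-0.2, -0.5, -0.1]
gripper_width: 0.0698
gripper_force: 0.0
time_s: 13.48
ee_pos: [0.4347, 0.1737, 0.0064]
tcp_rot: [-3.136, -0.19, -0.003]
wrist_force: [-0.5, 0.3, 6.1]
gripper_width: 0.0536
gripper_force: 20.0
time_s: 14.15
ee_pos: [0.4354, 0.1738, 0.1385]
tcp_rot: [-3.135, -0.19, -0.008]
wrist_force: [0.5, 0.4, -0.4]
gripper_width: 0.0535
gripper_force: 20.0
t 14.2 at [0.4354 0.1738 0.1385] toolY -83.1
-> (0.447, -0.09, 0.135, -83.4) shift [-20.3 263.3   3.4] turn [-0.    -0.005  0.006] rows 6.3
-> (0.4582, -0.372, 0.135, -83.8) shift [-21.3 281.4   0. ] turn [0.    0.    0.007] rows 6.8
-> (0.4582, -0.372, 0.008, -83.8) shift [  0.   0. 127.] turn [0. 0. 0.] rows 3.0
```

```bash
python3 -m jog '{"translation":[[-1,15,0],[-4,50,0],[-7,88,0],[-10,128,0],[-13,166,0],[-16,204,0],[-18,240,0],[-20,263,0]],"turn":[[0,0,0],[0,0,0],[0,0,0],[0,0,0.006],[0,0,0.006],[0,0,0.006],[0,0,0.006],[0,0,0.006]]}'; python3 -m jog '{"translation":[[-3,36,0],[-6,74,0],[-9,112,0],[-12,150,0],[-15,188,0],[-18,225,0],[-20,262,0],[-21,281,0]],"turn":[[0,0,0],[0,0,0],[0,0,0],[0,0,0.007],[0,0,0.007],[0,0,0.007],[0,0,0.007],[0,0,0.007]]}'
python3 -m jog '{"translation":[[0,0,0],[0,0,0],[0,0,0],[0,0,0],[0,0,20],[0,0,50],[0,0,70],[0,0,80]],"turn":[[0,0,0],[0,0,0],[0,0,0],[0,0,0],[0,0,0],[0,0,0],[0,0,0],[0,0,0]]}'
python3 - <<'E'
from h import *
for i in (1,2): c=cam("wrist")
b=(.35,.65,-.46,-.28); cv2.imwrite("pics/l.png",rectify(c,.012,*b,.5))
plan((.4582,-.372,.011,-83.8))
E
```

```text
time_s: 14.82
ee_pos: [0.4461, -0.0932, 0.1353]
tcp_rot: [3.136, 0.177, 0.001]
wrist_force: [0.7, 1.2, -1.0]
gripper_width: 0.0537
gripper_force: 20.0
time_s: 15.48
ee_pos: [0.4572, -0.3764, 0.1352]
tcp_rot: [3.134, 0.165, 0.002]
wrist_force: [0.9, -0.9, 0.6]
gripper_width: 0.0532
gripper_force: 20.0
time_s: 16.15
ee_pos: [0.4561, -0.3683, 0.0532]
tcp_rot: [-3.132, -0.172, 0.005]
wrist_force: [-0.2, 0.4, -0.3]
gripper_width: 0.0537
gripper_force: 20.0
t 16.2 at [ 0.4564 -0.3691  0.0539] toolY -83.7
-> (0.4582, -0.372, 0.011, -83.8) shift [ 1.6  3.3 42.9] turn [-0.004  0.003  0.001] rows 1.0
```

View pics/l.png

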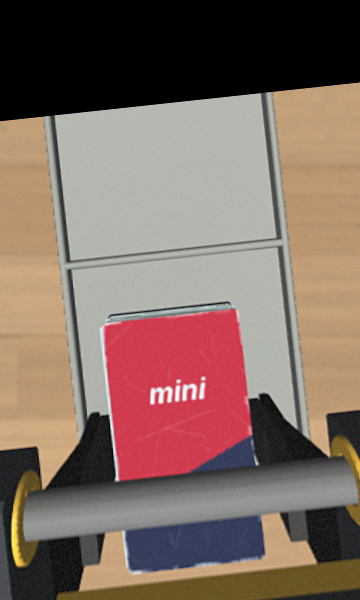

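The fan hangs over the near compartment; the divider runs (66,266)–(284,241) and the sides are parallel. Lowering.

```bash
python3 -m jog '{"translation":[[1,2,4],[2,4,14],[2,4,24],[2,4,32],[2,4,38],[2,4,42],[2,4,43],[2,4,43]],"turn":[[0,0,0],[0,0,0],[0,0,0],[0,0,0],[0,0,0],[0,0,0],[0,0,0],[0,0,0]]}'; python3 -m jog '{"translation":[[0,0,0],[0,0,0],[0,0,0.5],[0,0,0.5],[0,0,0.5],[0,0,0.5],[0,0,0.5],[0,0,0.5]],"turn":[[0,0,0],[0,0,0],[0,0,0],[0,0,0],[0,0,0],[0,0,0],[0,0,0],[0,0,0]]}'
```

```text
time_s: 16.92
ee_pos: [0.4595, -0.375, 0.0121]
tcp_rot: [-3.136, -0.169, 0.001]
wrist_force: [0.4, -0.4, -0.2]
gripper_width: 0.054
gripper_force: 20.0
time_s: 17.58
ee_pos: [0.4597, -0.3752, 0.0121]
tcp_rot: [3.137, 0.169, 0.0]
wrist_force: [0.6, 0.2, -0.6]
gripper_width: 0.0539
gripper_force: 20.0
```

```bash
python3 -m jog '{"translation":[[-1,-2,0],[-1.5,-2.5,0.5],[-1.5,-2.5,1],[-1.5,-2.5,1.5],[-1.5,-2.5,2],[-1.5,-2.5,2],[-1.5,-2.5,2],[-1.5,-2.5,2]],"turn":[[0,0,0],[0,0,0],[0,0,0],[0,0,0],[0,0,0],[0,0,0],[0,0,0],[0,0,0]]}'; python3 -m jog '{"translation":[[0,0,0],[0,0,0],[0,0,0],[0,0,0],[0,0,-5],[0,0,-20],[0,0,-50],[0,0,-80]],"turn":[[0,0,0],[0,0,0],[0,0,0],[0,0,0],[0,0,0],[0,0,0],[0,0,0],[0,0,0]]}' 0.82; python3 -m jog '{"translation":[[0,0,-30],[0,0,-60],[0,0,-80],[0,0,-90],[0,0,-90],[0,0,-90],[0,0,-90],[0,0,-90]],"turn":[[0,0,0],[0,0,0],[0,0,0],[0,0,0],[0,0,0],[0,0,0],[0,0,0],[0,0,0]]}'
python3 -c "
from h import *
plan((.54,-.27,.18,-109.6),(.62,-.1713,.18,-109.6),(.6376,-.1713,.007,-109.6))"
```

```text
time_s: 18.25
ee_pos: [0.458, -0.373, 0.01]
tcp_rot: [3.137, 0.169, 0.0]
wrist_force: [-0.7, 1.3, -0.6]
gripper_width: 0.0536
gripper_force: 20.0
time_s: 18.92
ee_pos: [0.4572, -0.3721, 0.0901]
tcp_rot: [-3.134, -0.169, 0.003]
wrist_force: [0.5, -0.6, -0.3]
gripper_width: 0.0713
gripper_force: 0.0
time_s: 19.58
ee_pos: [0.4571, -0.3719, 0.1781]
tcp_rot: [-3.134, -0.169, 0.004]
wrist_force: [0.2, 0.2, 0.5]
gripper_width: 0.0714
gripper_force: 0.0
t 19.6 at [ 0.4571 -0.3719  0.1781] toolY -83.8
-> (0.54, -0.27, 0.18, -109.6) shift [ 93.4 -92.4  -1.8] turn [-0.003  0.003  0.45 ] rows 3.6
-> (0.62, -0.1713, 0.18, -109.6) shift [  42.3 -119.8    0. ] turn [0. 0. 0.] rows 3.0
-> (0.6376, -0.1713, 0.007, -109.6) shift [ 16.6  -5.9 173. ] turn [0. 0. 0.] rows 4.2
```

```bash
python3 -m jog '{"translation":[[12,-12,0],[24,-24,0],[37,-37,0],[50,-50,0],[62,-62,0],[75,-75,0],[86,-86,0],[93,-92,0]],"turn":[[0,0,0.06],[0,0,0.12],[0,0,0.18],[0,0,0.24],[0,0,0.3],[0,0,0.36],[0,0,0.42],[0,0,0.45]]}'; python3 -m jog '{"translation":[[7,-20,0],[14,-40,0],[22,-62,0],[30,-84,0],[37,-104,0],[42,-120,0],[42,-120,0],[42,-120,0]],"turn":[[0,0,0],[0,0,0],[0,0,0],[0,0,0],[0,0,0],[0,0,0],[0,0,0],[0,0,0]]}'
python3 - <<'E'
from h import *
for i in range(3): c=cam("wrist")
spots(c,"notes")
b=(.57,.71,-.25,-.10); im=rectify(c,.018,*b,.5)
h=cv2.cvtColor(im,cv2.COLOR_BGR2HSV).astype(int); H,S,V=h[...,0],h[...,1],h[...,2]
m=((H>22)&(H<36)&(S>120)).astype(np.uint8); m=cv2.morphologyEx(m,cv2.MORPH_CLOSE,np.ones((15,15))); print(rects(im,m,b[1],b[3],.5,300))
l=cam("wrist"); b=(.35,.65,-.46,-.28)
plan((.6376,-.1713,.007,-109.6))
E
```

```text
time_s: 20.25
ee_pos: [0.5406, -0.2694, 0.1782]
tcp_rot: [-3.093, 0.537, 0.005]
wrist_force: [0.6, -1.1, -0.6]
gripper_width: 0.0714
gripper_force: 0.0
time_s: 20.92
ee_pos: [0.6198, -0.1717, 0.1784]
tcp_rot: [-3.096, 0.532, 0.005]
wrist_force: [-0.8, -0.7, -0.1]
gripper_width: 0.0712
gripper_force: 0.0
notes 0.58 [ 0.6432 -0.1708  0.0167] px [307. 196.]
[([0.640500009059906, -0.1728000044822693], 'size', [52.0, 51.0], 'yaw_long', 159.6)]
t 21.2 at [ 0.6196 -0.1735  0.1798] toolY -109.7
-> (0.6376, -0.1713, 0.007, -109.6) shift [ 16.3  -8.2 172.7] turn [ 0.     0.001 -0.002] rows 4.2
```

```bash
python3 -m jog '{"translation":[[5,-2,25],[12,-5,55],[19,-8,85],[19,-8,115],[19,-8,140],[19,-8,157],[19,-8,168],[19,-8,173]],"turn":[[0,0,0],[0,0,0],[0,0,0],[0,0,0],[0,0,0],[0,0,0],[0,0,0],[0,0,0]]}'; python3 -m jog '{"translation":[[0,0,0],[0,0,0],[0,0,0],[0,0,0],[0,0,0],[0,0,0],[0,0,0],[0,0,0]],"turn":[[0,0,0],[0,0,0],[0,0,0],[0,0,0],[0,0,0],[0,0,0],[0,0,0],[0,0,0]]}' 0.48 12
python3 -m jog '{"translation":[[0,0,-5],[0,0,-15],[0,0,-35],[0,0,-60],[0,0,-85],[0,0,-110],[0,0,-130],[0,0,-140]],"turn":[[0,0,0],[0,0,0],[0,0,0],[0,0,0],[0,0,0],[0,0,0],[0,0,0],[0,0,0]]}' 
python3 -c "
from h import *
plan((.60,.09,.15,-102),(.5619,.3514,.15,-94.6),(.5619,.3514,.012,-94.6))"
```

```text
time_s: 21.83
ee_pos: [0.6396, -0.1716, 0.0052]
tcp_rot: [-3.095, 0.536, 0.005]
wrist_force: [0.7, 0.0, -0.2]
gripper_width: 0.0718
gripper_force: 0.0
time_s: 22.5
ee_pos: [0.6419, -0.1719, 0.0086]
tcp_rot: [3.095, -0.535, 0.004]
wrist_force: [-0.3, -0.0, 6.6]
gripper_width: 0.0516
gripper_force: 12.0
time_s: 23.17
ee_pos: [0.6423, -0.1718, 0.1508]
tcp_rot: [3.095, -0.534, 0.008]
wrist_force: [0.4, -0.7, 0.5]
gripper_width: 0.0514
gripper_force: 12.0
t 23.2 at [ 0.6423 -0.1718  0.1508] toolY -109.6
-> (0.6, 0.09, 0.15, -102) shift [-1.277e+02 -2.324e+02  1.000e-01] turn [ 0.001 -0.005 -0.133] rows 6.4
-> (0.5619, 0.3514, 0.15, -94.6) shift [ -91.6 -247.8    0. ] turn [ 0.     0.    -0.129] rows 6.3
-> (0.5619, 0.3514, 0.012, -94.6) shift [  0.   0. 138.] turn [0. 0. 0.] rows 3.3
```

```bash
python3 -m jog '{"translation":[[-8,-14,0],[-24,-44,0],[-42,-77,0],[-60,-110,0],[-78,-143,0],[-96,-176,0],[-113,-206,0],[-128,-232,0]],"turn":[[0,0,-0.01],[0,0,-0.03],[0,0,-0.05],[0,0,-0.07],[0,0,-0.09],[0,0,-0.11],[0,0,-0.12],[0,0,-0.133]]}'; python3 -m jog '{"translation":[[-13,-34,0],[-26,-70,0],[-39,-106,0],[-52,-140,0],[-64,-174,0],[-76,-206,0],[-86,-232,0],[-92,-248,0]],"turn":[[0,0,-0.02],[0,0,-0.04],[0,0,-0.06],[0,0,-0.08],[0,0,-0.1],[0,0,-0.11],[0,0,-0.12],[0,0,-0.129]]}'
python3 -m jog '{"translation":[[0,0,0],[0,0,0],[0,0,0],[0,0,0],[0,0,20],[0,0,40],[0,0,55],[0,0,60]],"turn":[[0,0,0],[0,0,0],[0,0,0],[0,0,0],[0,0,0],[0,0,0],[0,0,0],[0,0,0]]}'
python3 - <<'E'
from h import *
for i in range(3): c=cam("wrist")
b=(.42,.66,.27,.43); cv2.imwrite("pics/n.png",rectify(c,.012,*b,.5))
plan((.5619,.3514,.013,-94.6))
E
```

```text
time_s: 23.83
ee_pos: [0.5951, 0.0937, 0.1453]
tcp_rot: [-3.124, 0.324, 0.007]
wrist_force: [-0.2, -0.8, -0.5]
gripper_width: 0.0516
gripper_force: 12.0
time_s: 24.5
ee_pos: [0.5561, 0.3556, 0.1451]
tcp_rot: [3.139, -0.12, -0.006]
wrist_force: [-0.4, -0.5, -0.6]
gripper_width: 0.0515
gripper_force: 12.0
time_s: 25.17
ee_pos: [0.5583, 0.3496, 0.0844]
tcp_rot: [3.137, -0.129, -0.008]
wrist_force: [0.0, -0.6, 0.0]
gripper_width: 0.0514
gripper_force: 12.0
t 25.3 at [0.56  0.351 0.087] toolY -94.7
-> (0.5619, 0.3514, 0.013, -94.6) shift [ 1.9 -0.6 74. ] turn [ 0.     0.001 -0.001] rows 1.8
```

View pics/n.png

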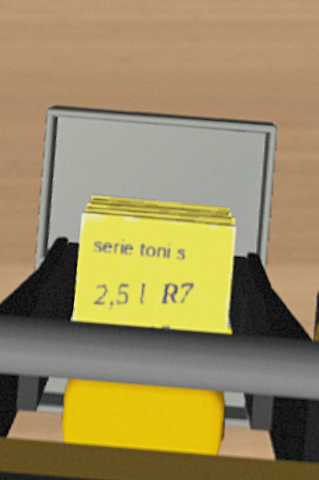

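The notes hang centred over the far compartment (tray top corners (48,108), (275,125)), with the tape standing in the near one. Lowering.

```bash
python3 -m jog '{"translation":[[1,0,8],[2,-0.5,22],[2,-0.5,38],[2,-0.5,52],[2,-0.5,62],[2,-0.5,69],[2,-0.5,72],[2,-0.5,73]],"turn":[[0,0,0],[0,0,0],[0,0,0],[0,0,0],[0,0,0],[0,0,0],[0,0,0],[0,0,0]]}'; python3 -m jog '{"translation":[[0,0,0],[0,0,0],[0,0,0],[0,0,0.5],[0,0,0.5],[0,0,0.5],[0,0,0.5],[0,0,0.5]],"turn":[[0,0,0],[0,0,0],[0,0,0],[0,0,0],[0,0,0],[0,0,0],[0,0,0],[0,0,0]]}'
```

```text
time_s: 25.98
ee_pos: [0.5615, 0.3521, 0.0132]
tcp_rot: [3.139, -0.126, -0.001]
wrist_force: [0.3, -0.8, 0.2]
gripper_width: 0.0514
gripper_force: 12.0
time_s: 26.65
ee_pos: [0.5618, 0.3522, 0.0137]
tcp_rot: [-3.139, 0.126, -0.0]
wrist_force: [-0.3, 0.1, -1.2]
gripper_width: 0.0514
gripper_force: 12.0
```

```bash
python3 -m jog '{"translation":[[0,0,1],[0,0,2],[0,0,2],[0,0,2],[0,0,2],[0,0,2],[0,0,2],[0,0,2]],"turn":[[0,0,0],[0,0,0],[0,0,0],[0,0,0],[0,0,0],[0,0,0],[0,0,0],[0,0,0]]}'; python3 -m jog '{"translation":[[0,0,0],[0,0,0],[0,0,0],[0,0,0],[0,0,-5],[0,0,-20],[0,0,-50],[0,0,-80]],"turn":[[0,0,0],[0,0,0],[0,0,0],[0,0,0],[0,0,0],[0,0,0],[0,0,0],[0,0,0]]}' 0.75; python3 -m jog '{"translation":[[0,0,-30],[0,0,-60],[0,0,-90],[0,0,-110],[0,0,-120],[0,0,-120],[0,0,-120],[0,0,-120]],"turn":[[0,0,0],[0,0,0],[0,0,0],[0,0,0],[0,0,0],[0,0,0],[0,0,0],[0,0,0]]}' 1
python3 -c "
from h import *
plan((.56,.16,.21,-89),(.56,-.028,.21,-83.7))"
```

```text
time_s: 27.32
ee_pos: [0.5618, 0.3522, 0.0117]
tcp_rot: [-3.139, 0.126, -0.0]
wrist_force: [-0.4, -0.1, 1.8]
gripper_width: 0.0514
gripper_force: 12.0
time_s: 27.98
ee_pos: [0.5606, 0.3517, 0.0912]
tcp_rot: [3.138, -0.126, -0.005]
wrist_force: [0.4, 0.2, 0.5]
gripper_width: 0.0653
gripper_force: 0.0
time_s: 28.65
ee_pos: [0.5605, 0.3516, 0.2096]
tcp_rot: [3.137, -0.126, -0.006]
wrist_force: [-0.6, 0.3, 1.5]
gripper_width: 0.087
gripper_force: 0.0
t 28.6 at [0.5605 0.3516 0.2096] toolY -94.6
-> (0.56, 0.16, 0.21, -89) shift [ 1.490e+01  1.911e+02 -1.000e-01] turn [ 0.002  0.004 -0.098] rows 4.6
-> (0.56, -0.028, 0.21, -83.7) shift [ -3.3 188.    0. ] turn [ 0.     0.    -0.093] rows 4.5
```

```bash
python3 -m jog '{"translation":[[2,25,0],[4,50,0],[6,76,0],[8,102,0],[10,126,0],[12,150,0],[14,172,0],[15,191,0]],"turn":[[0,0,-0.012],[0,0,-0.024],[0,0,-0.037],[0,0,-0.05],[0,0,-0.06],[0,0,-0.07],[0,0,-0.085],[0,0,-0.098]]}'; python3 -m jog '{"translation":[[0,25,0],[-1,50,0],[-1,77,0],[-2,104,0],[-2,130,0],[-3,155,0],[-3,178,0],[-3,188,0]],"turn":[[0,0,-0.012],[0,0,-0.024],[0,0,-0.036],[0,0,-0.048],[0,0,-0.06],[0,0,-0.07],[0,0,-0.085],[0,0,-0.093]]}'
python3 - <<'E'
from h import *
for i in range(4): c=cam("wrist")
spots(c,"tin pot bay")
b=(.50,.72,-.11,.07); cv2.imwrite("pics/b.png",np.hstack([rectify(c,z,*b,.5) for z in (.003,.060)]))
plan((.5798,-.0276,.02,-83.7))
E
```

```text
time_s: 29.32
ee_pos: [0.5601, 0.1589, 0.2093]
tcp_rot: [3.141, 0.028, -0.007]
wrist_force: [0.0, -0.2, -0.3]
gripper_width: 0.087
gripper_force: 0.0
time_s: 29.98
ee_pos: [0.5607, -0.0301, 0.2094]
tcp_rot: [-3.137, -0.171, 0.006]
wrist_force: [0.4, 0.1, -0.0]
gripper_width: 0.0869
gripper_force: 0.0
tin 0.92 [ 0.5788 -0.0241  0.0523] px [316. 200.]
pot 0.92 [0.4891 0.0756 0.0528] px [206. 278.]
pot 0.61 [ 0.6444 -0.0203  0.0627] px [320. 125.]
pot 0.58 [0.631  0.0837 0.0575] px [197. 128.]
bay 0.72 [ 0.6579 -0.0234  0.005 ] px [325. 111.]
t 30.3 at [ 0.5613 -0.0262  0.2109] toolY -83.6
-> (0.5798, -0.0276, 0.02, -83.7) shift [ 18.5   3.6 190.9] turn [-0.001  0.001  0.002] rows 4.6
```

View pics/b.png

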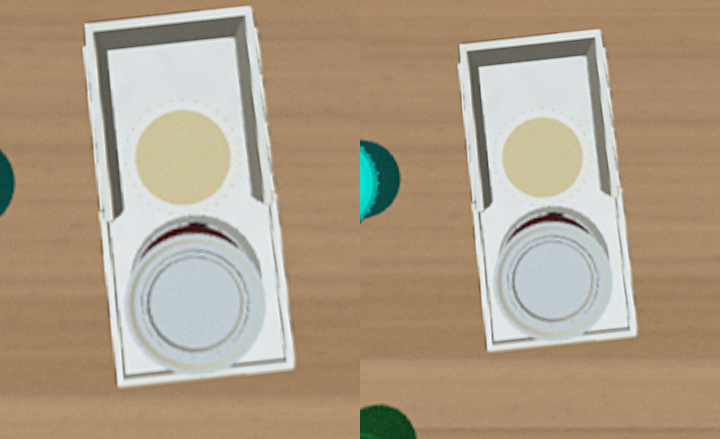

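Right panel (z = 60 mm): tin lid centre (555,281), which is world (.5795,−.0275), and cream pot centre (543,158), which is (.641,−.0215). Gripping the tin.

```bash
python3 -m jog '{"translation":[[5,1,25],[12,2,58],[18,3,92],[18,3,125],[18,3,152],[18,3,173],[18,3,186],[18,3,191]],"turn":[[0,0,0],[0,0,0],[0,0,0],[0,0,0],[0,0,0],[0,0,0],[0,0,0],[0,0,0]]}'; python3 -m jog '{"translation":[[0,0,0],[0,0,0],[0,0,0],[0,0,0],[0,0,0],[0,0,0],[0,0,0],[0,0,0]],"turn":[[0,0,0],[0,0,0],[0,0,0],[0,0,0],[0,0,0],[0,0,0],[0,0,0],[0,0,0]]}' 0.5 30; python3 -m jog '{"translation":[[0,0,0],[0,0,-4],[0,0,-12],[0,0,-24],[0,0,-36],[0,0,-46],[0,0,-50],[0,0,-50]],"turn":[[0,0,0],[0,0,0],[0,0,0],[0,0,0],[0,0,0],[0,0,0],[0,0,0],[0,0,0]]}'
python3 -c "
from h import *
plan((.4602,-.0407,.07,-83.7),(.4602,-.0407,.02,-83.7))"
```

```text
time_s: 31.0
ee_pos: [0.5783, -0.0269, 0.018]
tcp_rot: [-3.135, -0.176, 0.007]
wrist_force: [-0.2, 1.0, -0.3]
gripper_width: 0.0873
gripper_force: 0.0
time_s: 31.67
ee_pos: [0.5805, -0.0279, 0.0217]
tcp_rot: [-3.136, -0.173, -0.002]
wrist_force: [-0.2, 2.9, 6.4]
gripper_width: 0.0599
gripper_force: 30.0
time_s: 32.33
ee_pos: [0.5811, -0.0287, 0.0724]
tcp_rot: [3.136, 0.174, 0.005]
wrist_force: [0.1, 0.2, -2.6]
gripper_width: 0.0598
gripper_force: 30.0
t 32.3 at [ 0.5811 -0.0287  0.0724] toolY -83.6
-> (0.4602, -0.0407, 0.07, -83.7) shift [-121.5   -1.5    2. ] turn [ 0.001 -0.003  0.001] rows 2.9
-> (0.4602, -0.0407, 0.02, -83.7) shift [ 0.  0. 50.] turn [0. 0. 0.] rows 1.2
```

```bash
python3 -m jog '{"translation":[[-6,0,-10],[-22,0,-12],[-42,-1,-12],[-64,-1,-12],[-86,-1,-12],[-104,-1,-10],[-116,-1,-6],[-121,-1,0]],"turn":[[0,0,0],[0,0,0],[0,0,0],[0,0,0],[0,0,0],[0,0,0],[0,0,0],[0,0,0]]}'; python3 -m jog '{"translation":[[0,0,0],[0,0,0],[0,0,10],[0,0,24],[0,0,36],[0,0,45],[0,0,49],[0,0,50]],"turn":[[0,0,0],[0,0,0],[0,0,0],[0,0,0],[0,0,0],[0,0,0],[0,0,0],[0,0,0]]}'; python3 -m jog '{"translation":[[0,0,1],[0,0,2],[0,0,3],[0,0,3.5],[0,0,3.5],[0,0,3.5],[0,0,3.5],[0,0,3.5]],"turn":[[0,0,0],[0,0,0],[0,0,0],[0,0,0],[0,0,0],[0,0,0],[0,0,0],[0,0,0]]}'
```

```text
time_s: 33.0
ee_pos: [0.4566, -0.0403, 0.0708]
tcp_rot: [-3.136, -0.173, 0.005]
wrist_force: [-0.9, 0.1, -2.2]
gripper_width: 0.0597
gripper_force: 30.0
time_s: 33.67
ee_pos: [0.46, -0.0408, 0.0198]
tcp_rot: [-3.137, -0.174, 0.001]
wrist_force: [0.1, -0.5, -2.2]
gripper_width: 0.0597
gripper_force: 30.0
time_s: 34.33
ee_pos: [0.4602, -0.0409, 0.0187]
tcp_rot: [3.136, 0.174, 0.003]
wrist_force: [-0.2, 0.6, 9.2]
gripper_width: 0.0596
gripper_force: 30.0
```

```bash
python3 -m jog '{"translation":[[0,0,0],[0,0,0],[0,0,0],[0,0,0],[0,0,-5],[0,0,-20],[0,0,-50],[0,0,-85]],"turn":[[0,0,0],[0,0,0],[0,0,0],[0,0,0],[0,0,0],[0,0,0],[0,0,0],[0,0,0]]}' 1; python3 -m jog '{"translation":[[0,0,-30],[5,0,-65],[15,0,-90],[30,0,-100],[45,0,-105],[60,0,-105],[75,0,-105],[80,0,-105]],"turn":[[0,0,-0.03],[0,0,-0.1],[0,0,-0.2],[0,0,-0.3],[0,0,-0.41],[0,0,-0.53],[0,0,-0.65],[0,0,-0.77]]}' 0.8
python3 -c "
from h import *
plan((.61,-.0215,.21,6.3))"
```

```text
time_s: 35.0
ee_pos: [0.4581, -0.0404, 0.1018]
tcp_rot: [-3.135, -0.174, 0.007]
wrist_force: [1.6, 0.4, 0.3]
gripper_width: 0.0872
gripper_force: 0.0
time_s: 35.67
ee_pos: [0.5412, -0.032, 0.2077]
tcp_rot: [2.836, 1.347, 0.004]
wrist_force: [-0.0, -0.4, -0.6]
gripper_width: 0.0698
gripper_force: 0.0
t 35.7 at [ 0.5412 -0.032   0.2077] toolY -39.2
-> (0.61, -0.0215, 0.21, 6.3) shift [51.6 46.7 -2.1] turn [ 0.003 -0.    -0.794] rows 6.4
```

```bash
python3 -m jog '{"translation":[[7,6,0],[14,12,0],[21,19,0],[28,26,0],[35,32,0],[42,38,0],[49,44,0],[52,47,-2]],"turn":[[0,0,-0.11],[0,0,-0.22],[0,0,-0.33],[0,0,-0.44],[0,0,-0.55],[0,0,-0.66],[0,0,-0.75],[0,0,-0.794]]}'
python3 - <<'E'
from h import *
for i in range(4): c=cam("wrist")
spots(c,"pot tin")
b=(.50,.72,-.11,.07); cv2.imwrite("pics/b2.png",np.hstack([rectify(c,z,*b,.5) for z in (.003,.063)]))
plan((.641,-.0215,.13,6.3),(.641,-.0215,.012,6.3))
E
```

```text
time_s: 36.33
ee_pos: [0.6089, -0.0215, 0.2087]
tcp_rot: [-2.098, -2.338, 0.0]
wrist_force: [-0.3, -0.2, -0.2]
gripper_width: 0.0694
gripper_force: 0.0
pot 0.91 [0.6321 0.0877 0.0598] px [362.  97.]
pot 0.65 [ 0.6378 -0.0168  0.0619] px [352. 221.]
pot 0.57 [0.4778 0.0753 0.0587] px [174.  92.]
tin 0.77 [ 0.4641 -0.0371  0.0502] px [165. 220.]
t 36.6 at [ 0.6077 -0.0217  0.2089] toolY 5.9
-> (0.641, -0.0215, 0.13, 6.3) shift [-3.3 33.2 78.9] turn [-0.001 -0.    -0.007] rows 2.1
-> (0.641, -0.0215, 0.012, 6.3) shift [  0.   0. 118.] turn [0. 0. 0.] rows 2.8
```

View pics/b2.png

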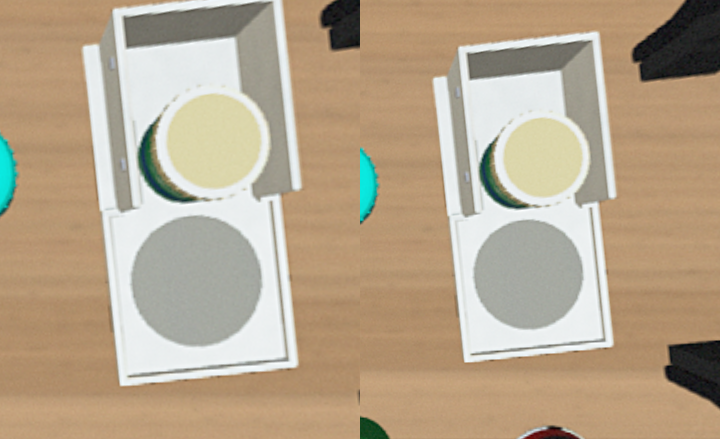

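Left panel: grey mark centre (197,281), which is world (.5795,−.0285). Right panel: pot lid centre (544,158), which is (.641,−.022). The lane is clear, so I'm gripping front to back.

```bash
python3 -m jog '{"translation":[[-1,8,10],[-2,20,25],[-4,33,40],[-4,33,60],[-4,33,75],[-4,33,85],[-4,33,90],[-4,33,90]],"turn":[[0,0,-0.007],[0,0,-0.007],[0,0,-0.007],[0,0,-0.007],[0,0,-0.007],[0,0,-0.007],[0,0,-0.007],[0,0,-0.007]]}' 0.72;  python3 -c "
from h import *
plan((.641,-.022,.013,6.3))"
```

```text
time_s: 37.3
ee_pos: [0.6409, -0.0222, 0.1175]
tcp_rot: [-2.093, -2.339, 0.002]
wrist_force: [0.2, 0.3, 0.1]
gripper_width: 0.0626
gripper_force: 0.0
t 37.3 at [ 0.6409 -0.0222  0.1175] toolY 6.3
-> (0.641, -0.022, 0.013, 6.3) shift [1.000e-01 4.000e-01 1.045e+02] turn [-0.003 -0.001  0.001] rows 2.5
```

```bash
python3 -m jog '{"translation":[[0,0,10],[0,0,28],[0,0,48],[0,0,67],[0,0,83],[0,0,95],[0,0,102],[0,0,104]],"turn":[[0,0,0],[0,0,0],[0,0,0],[0,0,0],[0,0,0],[0,0,0],[0,0,0],[0,0,0]]}'; python3 -m jog '{"translation":[[0,0,0],[0,0,0],[0,0,0],[0,0,0],[0,0,0],[0,0,0],[0,0,0],[0,0,0]],"turn":[[0,0,0],[0,0,0],[0,0,0],[0,0,0],[0,0,0],[0,0,0],[0,0,0],[0,0,0]]}' 0.3 20;  python3 -m jog '{"translation":[[0,0,-3],[0,0,-10],[0,0,-25],[0,0,-45],[0,0,-70],[0,0,-95],[0,0,-115],[0,0,-125]],"turn":[[0,0,0],[0,0,0],[0,0,0],[0,0,0],[0,0,0],[0,0,0],[0,0,0],[0,0,0]]}'; python3 -c "
from h import *
plan((.60,-.19,.145,-40),(.563,-.361,.145,-83.8),(.563,-.361,.013,-83.8))"
```

```text
time_s: 37.97
ee_pos: [0.6413, -0.0222, 0.0141]
tcp_rot: [-2.094, -2.341, 0.001]
wrist_force: [-0.1, 0.0, -0.3]
gripper_width: 0.0627
gripper_force: 0.0
time_s: 38.63
ee_pos: [0.6425, -0.0225, 0.0161]
tcp_rot: [2.094, 2.34, 0.002]
wrist_force: [-0.7, -1.0, 5.9]
gripper_width: 0.0485
gripper_force: 20.0
time_s: 39.3
ee_pos: [0.6428, -0.0225, 0.143]
tcp_rot: [2.092, 2.339, 0.003]
wrist_force: [0.3, 0.5, -1.0]
gripper_width: 0.0485
gripper_force: 20.0
t 39.3 at [ 0.6428 -0.0225  0.143 ] toolY 6.4
-> (0.6, -0.19, 0.145, -40) shift [-161.8  -61.1   -2. ] turn [ 0.004 -0.     0.809] rows 6.5
-> (0.563, -0.361, 0.145, -83.8) shift [-154.8   81.6    0. ] turn [0.    0.    0.764] rows 6.1
-> (0.563, -0.361, 0.013, -83.8) shift [  0.   0. 132.] turn [0. 0. 0.] rows 3.2
```

```bash
python3 -m jog '{"translation":[[-12,-5,0],[-33,-13,0],[-56,-21,0],[-80,-30,0],[-104,-39,0],[-128,-48,0],[-148,-56,0],[-162,-61,0]],"turn":[[0,0,0.05],[0,0,0.16],[0,0,0.28],[0,0,0.4],[0,0,0.52],[0,0,0.64],[0,0,0.74],[0,0,0.809]]}'; python3 -m jog '{"translation":[[-23,12,0],[-46,24,0],[-69,36,0],[-92,48,0],[-113,60,0],[-132,70,0],[-147,78,0],[-155,82,0]],"turn":[[0,0,0.11],[0,0,0.22],[0,0,0.34],[0,0,0.45],[0,0,0.56],[0,0,0.66],[0,0,0.73],[0,0,0.764]]}'
python3 -m jog '{"translation":[[0,0,0],[0,0,0],[0,0,0],[0,0,0],[0,0,15],[0,0,35],[0,0,50],[0,0,55]],"turn":[[0,0,0],[0,0,0],[0,0,0],[0,0,0],[0,0,0],[0,0,0],[0,0,0],[0,0,0]]}'
python3 - <<'E'
from h import *
for i in range(3): c=cam("wrist")
b=(.35,.65,-.46,-.28); cv2.imwrite("pics/l2.png",rectify(c,.012,*b,.5))
plan((.5636,-.361,.020,-83.8))
E
```

```text
time_s: 39.97
ee_pos: [0.5977, -0.1919, 0.1392]
tcp_rot: [-2.85, -1.319, 0.002]
wrist_force: [0.7, 0.5, -1.1]
gripper_width: 0.0484
gripper_force: 20.0
time_s: 40.63
ee_pos: [0.5611, -0.3637, 0.1392]
tcp_rot: [-3.137, -0.164, 0.002]
wrist_force: [-0.1, -0.3, -0.5]
gripper_width: 0.0483
gripper_force: 20.0
time_s: 41.3
ee_pos: [0.5612, -0.359, 0.0826]
tcp_rot: [-3.133, -0.174, 0.005]
wrist_force: [-0.3, 0.4, -1.5]
gripper_width: 0.0487
gripper_force: 20.0
t 41.5 at [ 0.5625 -0.3608  0.085 ] toolY -83.7
-> (0.5636, -0.361, 0.02, -83.8) shift [ 1.1  0.4 65. ] turn [-0.001  0.     0.002] rows 1.6
```

View pics/l2.png

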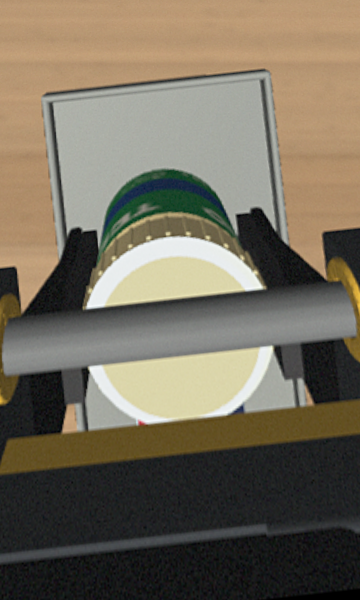

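The pot hangs over the far compartment (tray back corners (43,96), (268,71)). Lowering.

```bash
python3 -m jog '{"translation":[[1,1,7],[1,1.5,20],[1,1.5,34],[1,1.5,47],[1,1.5,57],[1,1.5,63],[1,1.5,66],[1,1.5,67]],"turn":[[0,0,0],[0,0,0],[0,0,0],[0,0,0],[0,0,0],[0,0,0],[0,0,0],[0,0,0]]}'; python3 -m jog '{"translation":[[0,0,0],[0,0,0],[0,0,0],[0,0,0.5],[0,0,0.5],[0,0,0.5],[0,0,0.5],[0,0,0.5]],"turn":[[0,0,0],[0,0,0],[0,0,0],[0,0,0],[0,0,0],[0,0,0],[0,0,0],[0,0,0]]}'
```

```text
time_s: 42.12
ee_pos: [0.563, -0.3626, 0.0169]
tcp_rot: [-3.136, -0.171, 0.002]
wrist_force: [-0.3, -0.2, -1.3]
gripper_width: 0.0483
gripper_force: 20.0
time_s: 42.78
ee_pos: [0.5634, -0.3629, 0.0176]
tcp_rot: [3.137, 0.171, 0.0]
wrist_force: [0.2, -0.3, -1.3]
gripper_width: 0.0483
gripper_force: 20.0
```

```bash
python3 -m jog '{"translation":[[0,-0.5,0.5],[0,-1,1],[0,-1,1.5],[0,-1,2],[0,-1,2],[0,-1,2],[0,-1,2],[0,-1,2]],"turn":[[0,0,0],[0,0,0],[0,0,0],[0,0,0],[0,0,0],[0,0,0],[0,0,0],[0,0,0]]}'
```

```text
time_s: 43.45
ee_pos: [0.5634, -0.3617, 0.0162]
tcp_rot: [-3.137, -0.171, -0.0]
wrist_force: [-0.8, 2.1, 4.9]
gripper_width: 0.0485
gripper_force: 20.0
```

```bash
python3 -m jog '{"translation":[[0,0,0],[0,0,0],[0,0,0],[0,0,0],[0,0,-5],[0,0,-20],[0,0,-50],[0,0,-85]],"turn":[[0,0,0],[0,0,0],[0,0,0],[0,0,0],[0,0,0],[0,0,0],[0,0,0],[0,0,0]]}' 0.75; python3 -m jog '{"translation":[[0,0,-30],[0,0,-60],[0,0,-90],[0,0,-100],[0,0,-100],[0,0,-100],[0,0,-100],[0,0,-100]],"turn":[[0,0,0],[0,0,0],[0,0,0],[0,0,0],[0,0,0],[0,0,0],[0,0,0],[0,0,0]]}' 1
python3 - <<'E'
from h import *
for i in range(2): c=cam("wrist")
spots(c,"pot pocket_fan tray_long")
plan((.45,-.041,.2,-83.7),(.4602,-.0409,.0187,-83.7))
E
```

```text
time_s: 44.12
ee_pos: [0.5617, -0.3607, 0.0992]
tcp_rot: [-3.133, -0.17, 0.006]
wrist_force: [1.3, -0.5, -0.6]
gripper_width: 0.0653
gripper_force: 0.0
time_s: 44.78
ee_pos: [0.5621, -0.3609, 0.1979]
tcp_rot: [-3.133, -0.171, 0.006]
wrist_force: [0.3, -0.2, -0.3]
gripper_width: 0.087
gripper_force: 0.0
pot 0.61 [ 0.5692 -0.3613  0.0633] px [320. 218.]
pocket_fan 0.74 [ 0.473  -0.3753  0.0203] px [323. 297.]
tray_long 0.74 [ 0.5382 -0.3644  0.0033] px [319. 233.]
t 45.0 at [ 0.563  -0.3617  0.1995] toolY -83.8
-> (0.45, -0.041, 0.2, -83.7) shift [ -77.5 -331.     0. ] turn [-0.001  0.001 -0.001] rows 8.2
-> (0.4602, -0.0409, 0.0187, -83.7) shift [ 10.1   1.  181.3] turn [0. 0. 0.] rows 4.4
```

```bash
python3 -m jog '{"translation":[[-8,-32,0],[-17,-70,0],[-26,-108,0],[-35,-146,0],[-44,-186,0],[-53,-226,0],[-62,-265,0],[-70,-300,0]],"turn":[[0,0,0],[0,0,0],[0,0,0],[0,0,0],[0,0,0],[0,0,0],[0,0,0],[0,0,0]]}'; python3 -m jog '{"translation":[[-3,-15,0],[2,-25,0],[3,-30,0],[3,-30,0],[3,-30,0],[3,-30,0],[3,-30,0],[3,-30,0]],"turn":[[0,0,0],[0,0,0],[0,0,0],[0,0,0],[0,0,0],[0,0,0],[0,0,0],[0,0,0]]}'; python3 - <<'E'
from h import *
c=cam("wrist"); spots(c,"tin")
plan((.4602,-.0409,.0187,-83.7))
E
```

```text
time_s: 45.7
ee_pos: [0.4597, -0.0692, 0.2005]
tcp_rot: [-3.136, -0.171, 0.001]
wrist_force: [0.3, 0.7, 1.0]
gripper_width: 0.0869
gripper_force: 0.0
time_s: 46.37
ee_pos: [0.4611, -0.042, 0.2004]
tcp_rot: [3.137, 0.169, -0.0]
wrist_force: [-0.2, -0.2, -0.5]
gripper_width: 0.0871
gripper_force: 0.0
tin 0.98 [ 0.4633 -0.0424  0.0487] px [319. 219.]
tin 0.64 [ 0.5953 -0.0261  0.0035] px [317.  68.]
t 46.5 at [ 0.4609 -0.0417  0.2004] toolY -83.8
-> (0.4602, -0.0409, 0.0187, -83.7) shift [ -0.6  -0.9 181.7] turn [-0.     0.    -0.002] rows 4.4
```

```bash
python3 -m jog '{"translation":[[-0.5,-1,25],[-0.5,-1,58],[-0.5,-1,90],[-0.5,-1,120],[-0.5,-1,145],[-0.5,-1,164],[-0.5,-1,176],[-0.5,-1,181]],"turn":[[0,0,0],[0,0,0],[0,0,0],[0,0,0],[0,0,0],[0,0,0],[0,0,0],[0,0,0]]}'; python3 -m jog '{"translation":[[0,0,0],[0,0,0],[0,0,0],[0,0,0],[0,0,0],[0,0,0],[0,0,0],[0,0,0]],"turn":[[0,0,0],[0,0,0],[0,0,0],[0,0,0],[0,0,0],[0,0,0],[0,0,0],[0,0,0]]}' 0.5 30; python3 -m jog '{"translation":[[0,0,0],[0,0,-4],[0,0,-12],[0,0,-24],[0,0,-38],[0,0,-50],[0,0,-57],[0,0,-60]],"turn":[[0,0,0],[0,0,0],[0,0,0],[0,0,0],[0,0,0],[0,0,0],[0,0,0],[0,0,0]]}'
python3 -c "
from h import *
plan((.580,-.0285,.08,-83.7),(.580,-.0285,.0225,-83.7))"
```

```text
time_s: 47.13
ee_pos: [0.4594, -0.0402, 0.0177]
tcp_rot: [-3.136, -0.17, 0.005]
wrist_force: [-0.3, 0.4, 0.0]
gripper_width: 0.0871
gripper_force: 0.0
time_s: 47.8
ee_pos: [0.4608, -0.0404, 0.0204]
tcp_rot: [3.136, 0.171, 0.003]
wrist_force: [0.2, -0.5, 7.9]
gripper_width: 0.0597
gripper_force: 30.0
time_s: 48.47
ee_pos: [0.4606, -0.0402, 0.0807]
tcp_rot: [3.136, 0.171, 0.003]
wrist_force: [0.5, 0.4, -3.5]
gripper_width: 0.0599
gripper_force: 30.0
t 48.5 at [ 0.4606 -0.0402  0.0807] toolY -83.8
-> (0.58, -0.0285, 0.08, -83.7) shift [120.    1.3   0.9] turn [ 0.001 -0.002 -0.001] rows 2.9
-> (0.58, -0.0285, 0.0225, -83.7) shift [ 0.   0.  57.5] turn [0. 0. 0.] rows 1.4
```

```bash
python3 -m jog '{"translation":[[6,0,0],[22,0,0],[42,1,0],[64,1,0],[86,1,0],[104,1,0],[116,1,0],[120,1,0]],"turn":[[0,0,0],[0,0,0],[0,0,0],[0,0,0],[0,0,0],[0,0,0],[0,0,0],[0,0,0]]}'; python3 -m jog '{"translation":[[0,0,0],[0,0,0],[0,0,10],[0,0,24],[0,0,38],[0,0,48],[0,0,53],[0,0,54]],"turn":[[0,0,0],[0,0,0],[0,0,0],[0,0,0],[0,0,0],[0,0,0],[0,0,0],[0,0,0]]}'; python3 -m jog '{"translation":[[0,0,0.5],[0,0,1],[0,0,1.5],[0,0,2],[0,0,2.5],[0,0,2.5],[0,0,2.5],[0,0,2.5]],"turn":[[0,0,0],[0,0,0],[0,0,0],[0,0,0],[0,0,0],[0,0,0],[0,0,0],[0,0,0]]}'
```

```text
time_s: 49.13
ee_pos: [0.5821, -0.028, 0.0787]
tcp_rot: [3.137, 0.172, 0.003]
wrist_force: [0.6, -0.8, -1.5]
gripper_width: 0.0601
gripper_force: 30.0
time_s: 49.8
ee_pos: [0.5781, -0.028, 0.0241]
tcp_rot: [-3.136, -0.17, 0.005]
wrist_force: [-0.6, 0.6, -2.1]
gripper_width: 0.0602
gripper_force: 30.0
time_s: 50.47
ee_pos: [0.58, -0.0282, 0.0235]
tcp_rot: [3.137, 0.171, 0.001]
wrist_force: [-0.6, -0.6, 0.8]
gripper_width: 0.0598
gripper_force: 30.0
```

Touching down; a touch lower, then release, retreat and inspect.

```bash
python3 -m jog '{"translation":[[0,0,0.5],[0,0,0.5],[0,0,0.5],[0,0,0.5],[0,0,0.5],[0,0,0.5],[0,0,0.5],[0,0,0.5]],"turn":[[0,0,0],[0,0,0],[0,0,0],[0,0,0],[0,0,0],[0,0,0],[0,0,0],[0,0,0]]}'; python3 -m jog '{"translation":[[0,0,0],[0,0,0],[0,0,0],[0,0,0],[0,0,-5],[0,0,-20],[0,0,-50],[0,0,-85]],"turn":[[0,0,0],[0,0,0],[0,0,0],[0,0,0],[0,0,0],[0,0,0],[0,0,0],[0,0,0]]}' 1; python3 -m jog '{"translation":[[0,0,-30],[-10,0,-65],[-30,0,-95],[-55,0,-100],[-80,0,-100],[-105,0,-100],[-120,0,-100],[-120,0,-100]],"turn":[[0,0,0],[0,0,0],[0,0,0],[0,0,0],[0,0,0],[0,0,0],[0,0,0],[0,0,0]]}'
python3 - <<'E'
from h import *
for i in range(3): c=cam("wrist")
cv2.imwrite("pics/b3.png",np.hstack([rectify(c,z,.50,.72,-.11,.07,.5) for z in (.003,.058)]))
c=cam("top"); cv2.imwrite("pics/end_top.png",c[0]["image"]); plan()
E
```

```text
time_s: 51.13
ee_pos: [0.5799, -0.0282, 0.0234]
tcp_rot: [3.137, 0.171, 0.001]
wrist_force: [-1.0, 0.2, 5.4]
gripper_width: 0.0595
gripper_force: 30.0
time_s: 51.8
ee_pos: [0.5778, -0.0278, 0.1067]
tcp_rot: [-3.135, -0.17, 0.008]
wrist_force: [0.2, -0.5, -0.6]
gripper_width: 0.0865
gripper_force: 0.0
time_s: 52.47
ee_pos: [0.4562, -0.0404, 0.2076]
tcp_rot: [-3.136, -0.17, 0.006]
wrist_force: [0.6, -0.4, -0.0]
gripper_width: 0.0869
gripper_force: 0.0
t 52.7 at [ 0.4618 -0.0415  0.2079] toolY -83.8
```

View pics/b3.png

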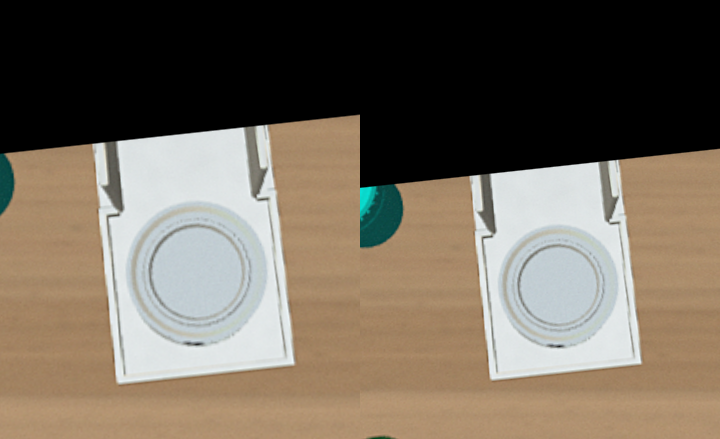

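The tin stands upright in the apron, centre (197,273). I'll withdraw and compare with the first top image.

```bash
python3 -m jog '{"translation":[[-18,32,-5],[-38,68,-10],[-58,104,-15],[-78,140,-20],[-98,176,-25],[-118,212,-30],[-138,250,-30],[-158,285,-30]],"turn":[[0,0,0],[0,0,0],[0,0,0],[0,0,0],[0,0,0],[0,0,0],[0,0,0],[0,0,0]]}'; python3 -m jog '{"translation":[[-15,20,0],[-30,50,0],[-45,80,0],[-60,110,0],[-70,130,0],[-80,150,0],[-80,150,0],[-80,150,0]],"turn":[[0,0,0],[0,0,0],[0,0,0],[0,0,0],[0,0,0],[0,0,0],[0,0,0],[0,0,0]]}' 
python3 - <<'E'
from h import *
c=cam("top"); spots(c,"tin pot masking_roll pocket_fan notes tape")
new=rectify(c,.058,.50,.72,-.11,.07,.4)
o=dict(c[0]); o["image"]=cv2.imread("pics/top0.png"); old=rectify((o,)+c[1:],.058,.50,.72,-.11,.07,.4)
a=cv2.cvtColor(old,6)
def shift(n,z=None):
    return n
# tin lid shift by phase of a template
t=cv2.cvtColor(old,cv2.COLOR_BGR2GRAY); n=cv2.cvtColor(new,cv2.COLOR_BGR2GRAY)
cv2.imwrite("pics/cmp.png",np.vstack([np.hstack([old,new])])); 
tr=rectify(c,.015,.36,.64,-.46,.46,1.15); cv2.imwrite("pics/trays.png",np.vstack([cv2.resize(np.hstack([old,new]),(800,489//1))[:300], tr]) if 0 else tr)
L=rectify(c,.015,.38,.63,-.45,-.28,.55); S=rectify(c,.015,.38,.63,.27,.44,.55)
k=cv2.resize(np.hstack([old,new]),None,fx=.8,fy=.8); H=L.shape[0]
k=k[:H] if k.shape[0]>=H else cv2.copyMakeBorder(k,0,H-k.shape[0],0,0,0)
f=np.hstack([S,L]); cv2.imwrite("pics/final.png",np.vstack([cv2.copyMakeBorder(f,0,0,0,max(0,k.shape[1]-f.shape[1]),0),cv2.copyMakeBorder(k,0,0,0,max(0,f.shape[1]-k.shape[1]),0)])[:600,:800]); print(f.shape,k.shape)
E
```

```text
time_s: 53.33
ee_pos: [0.3343, -0.3448, 0.238]
tcp_rot: [3.135, 0.171, 0.002]
wrist_force: [1.3, -0.4, -0.1]
gripper_width: 0.0867
gripper_force: 0.0
time_s: 54.0
ee_pos: [0.271, -0.501, 0.2369]
tcp_rot: [-3.137, -0.169, -0.0]
wrist_force: [0.3, 0.7, -0.8]
gripper_width: 0.0869
gripper_force: 0.0
tin 0.95 [ 0.5759 -0.0278  0.0556] px [331. 230.]
tin 0.32 [0.6341 0.188  0.0208] px [232. 204.]
pot 0.9 [0.4733 0.0765 0.0591] px [279. 279.]
pot 0.73 [ 0.5604 -0.3543  0.0616] px [491. 241.]
pot 0.57 [0.6264 0.0841 0.0545] px [278. 206.]
masking_roll 0.89 [0.6305 0.1893 0.0193] px [231. 206.]
pocket_fan 0.55 [ 0.4587 -0.3717  0.014 ] px [493. 292.]
notes 0.62 [0.5634 0.3539 0.0173] px [154. 235.]
tape 0.89 [0.4861 0.3458 0.0588] px [149. 270.]
(454, 618, 3) (454, 720, 3)
```

View pics/final.png

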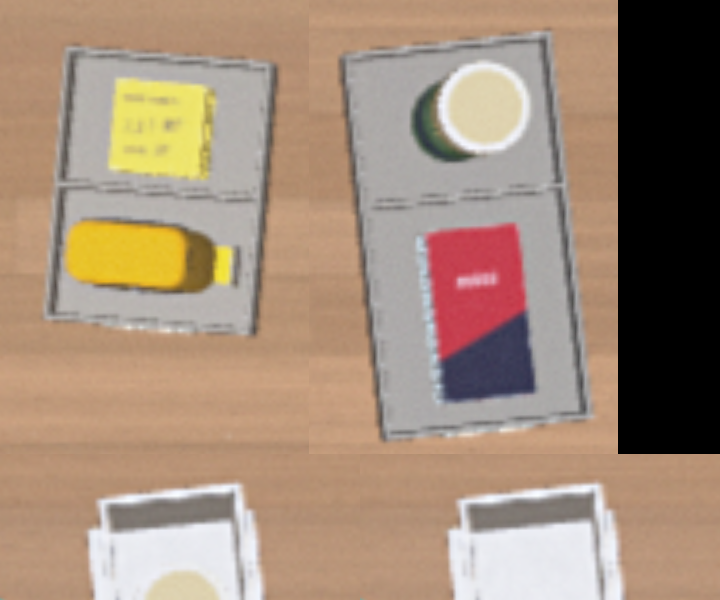

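Trays are right: notes and tape in the short one, pot and fan centred in the long one. A numeric check of the tin's shift follows.

```bash
python3 - <<'E'
import cv2,numpy as np
c=cv2.imread("pics/cmp.png",0); w=c.shape[1]//2; o,n=c[:,:w],c[:,w:]; print(c.shape)
u=int((.07+.0275)/.0004); v=int((.72-.5795)/.0004)
t=o[v-60:v+60,u-60:u+60]; r=cv2.matchTemplate(n,t,cv2.TM_CCOEFF_NORMED); _,m,_,l=cv2.minMaxLoc(r)
print(m,"shift mm: dx",-(l[1]-(v-60))*.4,"dy",-(l[0]-(u-60))*.4)
t=o[20:90,u-100:u+90]; 
E
```

```text
(549, 900)
0.9070464968681335 shift mm: dx -1.2000000000000002 dy -2.4000000000000004
```

View pics/cmp.png

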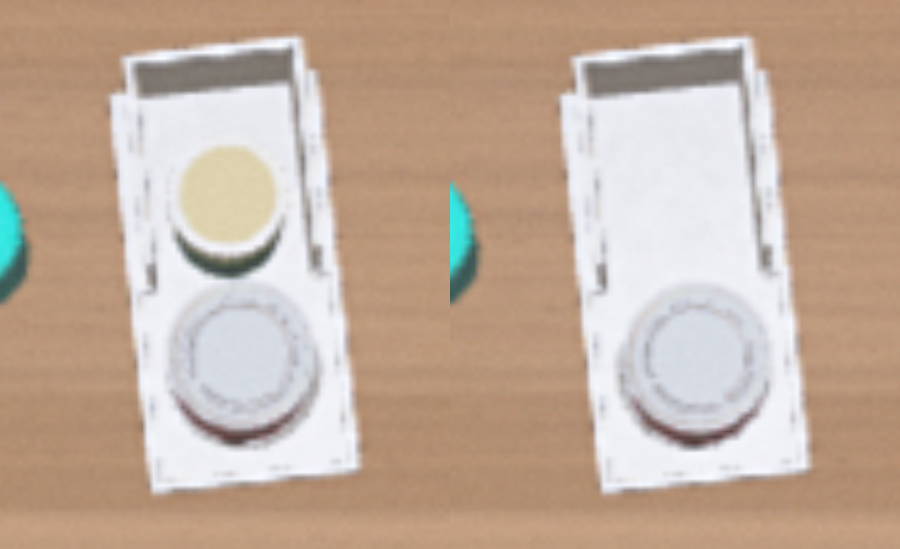

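The tin is upright and within about 2 mm of the mark's centre. Handing in.

```bash
python3 -c "
from plant import robot
print(robot.sign_off())"
```

```text
the job is handed in; nothing more can be done
None
```

Both kits are made up as asked, the tin is back upright about 2 mm off the centre of its mark, the masking roll is where it was, and the job was handed in at about 54 s with no verdict returned.

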